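# Mix the bean seed and open the sampler

## Robot

A 6-joint arm with a two-finger parallel gripper is mounted at the origin on the work surface. World frame = base frame: x ahead of the robot, y to its left, z up, the work surface at z = 0. Lengths are in m, angles in rad, forces in N, time in s.
With the tool pointing down it reaches from about 0.425 to 0.95 m from the base axis. Payload 3.5 kg.
Tool frame: the origin (TCP) lies midway between the tips of the shut fingers; the grasp point (between the pads) lies 19 mm behind it; x points along the fingers, y is the direction in which the jaws open and shut, and the axes are right-handed (so a half turn about x gives the same grasp; the last joint's range is limited). The gripper opens to 85 mm and grips with 20 to 120 N. Pads are 22 mm wide; open, the fingers measure 114 mm over their backs; the gripper's body (76 mm by 85 mm) begins 54 mm behind the grasp point. The pads swing forward as they close: fully open they stand 13 mm farther back than shut.
Start: joints at [-1.369, 0.286, 1.577, -0, 1.279, -0.15], TCP at [0.233, -0.634, 0.231] pointing down, gripper open.
Joint ranges: [-2.77, 2.77], [-0.9, 2.22], [0.21, 2.48], [-1.53, 4.67], [0.24, 2.81], [-2.84, 2.84]. Speed limits (rad/s): [2.79, 2.79, 3.14, 3.14, 3.14, 3.14].

## Interface

Orientations are given as a unit quaternion [x, y, z, w].
In Python, from plant import ctrl, vision gives the robot as it stands. The module is installed in compiled form; this text tells all that it offers.
- The arm moves only by the tool play_rows, never from a script. Its arguments are lists of equal length, an entry for each row: "claw": the closure in counts, from 0 (fully open) to 255 (shut); "travel": the shift along the tool's x, y, z in m, a list of three; "dr": the turn, a rotation vector about the tool's x, y, z in rad, a list of three. In form: {"claw": [claw, ...], "travel": [[tx, ty, tz], ...], "dr": [[wx, wy, wz], ...]}. A call has 1 to 20 rows; each row is the pose to reach, as a shift and turn from the pose measured when the call began, along the tool's axes at that moment; what a row does not reach only later rows make up. A row lasts 1/10 s, in which the tool goes at most 50 mm and 8.59 degrees, less where a joint would pass 70% of its speed; a pose out of reach is approached as far as the arm can. A call with a gripper value outside its range is refused whole. The fingers move at their own pace and stop on an object; "force" is the grip in N (left out, the last holds). Time passes only in rows, so rows that repeat a pose let the fingers close. It gives the time, the measured TCP pose, the force and the opening at its end, in the units of the state.
- ctrl.get_state(): the state, without advancing time (a new reading comes with each control period).
- vision.read_camera(name): name is "scene" or "side" or "wrist"; returns a dict with "img" (480x640x3 uint8, red, green, blue), "range_z" (480x640 float32, m along the optical axis (not along the pixel's ray), 0 where there is no reading), "K" (3x3 intrinsics, pixels), "distortion" ([k1, k2, p1, p2, k3] as OpenCV has them; the pictures are not rectified), "world_to_cam" (4x4, takes a point from world to camera coordinates). Camera axes: x right, y up, looking along -z (the intrinsics and any distortion apply to the point x, -y, -z); pixel columns grow to the right and rows downward; lengths in m; the calibration is good to about 2 mm. A picture is of the moment at which its call begins.
- ctrl.sign_off(): hands the job in, once; it reports no verdict.
The state is a dict: "time": time; "qpos": joint angles; "dq": joint speeds; "joint_efforts": joint torques, N m; "eef_pos": TCP position; "tcp_rot": TCP orientation; "contact_force": force on the tool from outside, world axes, zero at the start; "wrist_torque": the same for the moment, N m; "opening": opening from 0.0 (shut) to 1.0 (fully open).
Only numpy, scipy, OpenCV 4.12 (cv2) and the standard library are available. Lean on these libraries where they do the work, as an engineer would, in place of code of your own. Each camera call takes 0.05 s, during which the arm holds its last target.

## Task

Draw a seed sample: take the wooden stick from the caddy, stir the loose beans on top all the way round the open bed of the tub without spilling any, and put the stick back in its hole in the caddy. Then draw the sampler's plunger straight up, without forcing it sideways in its sleeve, until the whole red ring has just come out of the mouth. Finish while still holding it there, so that the sampler's window stays open, with the other things on the bench left where they were.

Things in the scene. Friction and masses are not known exactly. Their poses are not given: they have to be found in the camera images.
- tub: grey plastic seed tub, fixed, 166 x 246 mm outside (its x, y), rim 95 mm above the bench with a 9 mm lip outward, walls 5 mm; origin at the centre of its underside, z up, any yaw. Filled with bean seeds to a firm level 50 mm above the bench. An upright steel seed sampler is clamped in it, 82 mm from the centre at its +y end; clamp below 115 mm, its screw 45 mm beyond the wall
- bed_middle (a point): middle of the open bean bed, at its firm level 50 mm above the bench, 35 mm from the tub's centre on the side away from the sampler; axes as the tub's. Inner walls at x = +-78 mm and y = -83 mm from here, the sampler's axis at y = +117 mm. The loose beans lie in a ring 15 to 70 mm from this point
- sleeve_mouth (a point): centre of the open top of the sampler's steel sleeve, 145 mm above the bench, on the axis of its vertical 28 mm round bore; z up. The sleeve is 36 mm wide (collar 42 mm) and has a window towards the beans, closed by the plunger while it is down
- plunger_handle (a point): centre of the plunger's black handle, an upright cylinder 34 mm across and 50 mm tall, 180 mm above the bench while down; grip it from above. The plunger (0.25 to 0.5 kg) slides freely in the sleeve with 1 mm play all round, no thread or catch, and falls back if let go; its foot is 135 mm below this point
- ring_edge (a point): lower edge of the 8 mm wide red ring on the plunger's 26 mm aluminium rod, on the rod's axis, 80 mm below the handle's centre; hidden 45 mm down inside the sleeve at the start, so drawing the plunger up by 45 mm brings it level with the mouth
- plunger: the plunger, origin on the axis at its foot (45 mm above the bench while down), z up along the rod
- stick_grip (a point): grip point of the upright wooden stirring stick, on its axis 165 mm above its foot and 45 mm below its top; the stick is round, 18 mm across, 210 mm long, with a green band, and stands loosely in the caddy, upright or leaning up to 5 degrees
- stick_foot (a point): centre of the stick's lower end (10 mm above the bench in the caddy)
- stick: the stirring stick, origin at its foot, z up along it
- caddy_hole (a point): centre of the mouth of the stick's round hole in the wooden caddy, 85 mm above the bench; 24 mm wide, 75 mm deep, straight down. The caddy is a fixed block 80 x 130 x 85 mm; this hole is 30 mm from its centre along y, plant labels and a pencil (up to 56 mm above its top) stand 50 and 78 mm from the hole on the other side (-y of this point's frame)
- bean0: loose bean seed on the bed, 24 x 15 x 13 mm, 10 g; origin at its centre; quarter 1 of four of the bed (two beans each) counted round it
- bean1: loose bean seed on the bed, 24 x 15 x 13 mm, 10 g; origin at its centre; quarter 1 of four of the bed (two beans each) counted round it
- bean2: loose bean seed on the bed, 24 x 15 x 13 mm, 10 g; origin at its centre; quarter 2 of four of the bed (two beans each) counted round it
- bean3: loose bean seed on the bed, 24 x 15 x 13 mm, 10 g; origin at its centre; quarter 2 of four of the bed (two beans each) counted round it
- bean4: loose bean seed on the bed, 24 x 15 x 13 mm, 10 g; origin at its centre; quarter 3 of four of the bed (two beans each) counted round it
- bean5: loose bean seed on the bed, 24 x 15 x 13 mm, 10 g; origin at its centre; quarter 3 of four of the bed (two beans each) counted round it
- bean6: loose bean seed on the bed, 24 x 15 x 13 mm, 10 g; origin at its centre; quarter 4 of four of the bed (two beans each) counted round it
- bean7: loose bean seed on the bed, 24 x 15 x 13 mm, 10 g; origin at its centre; quarter 4 of four of the bed (two beans each) counted round it
- jar: bystander, loose: closed amber glass seed jar, 64 mm across, 95 mm tall; origin at the centre of its underside
- flowerpot: bystander, loose: empty terracotta pot, 84 mm across, 75 mm tall; origin at the centre of its underside
- seedcup: bystander, loose: empty green plastic cup, 68 mm across, 60 mm tall; origin at the centre of its underside
- brush: bystander, loose: bench brush, 190 mm long, lying at the left of the bench; origin at the centre of its underside
- seedlings: bystander, fixed: black six-cell tray of seedlings, 110 x 155 mm, 50 mm tall, plants to about 110 mm; origin at the centre of its underside
There are look-alikes about, which are no part of the job. Of the things that look like the plunger, the smallest one is meant.

How it is judged:
On the way, in this order (a step that is already met when the one before it is completed fails the run):
1. the held stick stands with its foot down among the loose beans (horizontal distance between stick_foot and bed_middle below 0.075 m and z of stick_foot in the frame of bed_middle below 0.014 m and contact force between the fingers and stick above 0.5 N), for 0.1 s.
2. with the stick still in them, loose beans in all four quarters of the open bed have been shifted by more than 20 mm (all of step 1 and distance of any of bean0, bean1 from where it was at the start of the episode above 0.02 m and distance of any of bean2, bean3 from where it was at the start of the episode above 0.02 m and distance of any of bean4, bean5 from where it was at the start of the episode above 0.02 m and distance of any of bean6, bean7 from where it was at the start of the episode above 0.02 m), for 0.1 s.
3. the stick is back down in its hole in the caddy and let go (horizontal distance between stick_foot and caddy_hole below 0.012 m and height (world z) of stick_foot below 0.03 m and contact force between the fingers and stick below 0.1 N), for 0.2 s.
At the end, for the whole second after the job is handed in: The plunger is held by the fingers, still and upright in the sleeve (within 3.4 degrees, 4 mm), the red ring's lower edge between 2 mm below and 18 mm above the mouth; the stick stands released in its caddy hole; all beans are in the tub (all of step 3 and z of ring_edge in the frame of sleeve_mouth between -0.002 and 0.018 m and horizontal distance between ring_edge and sleeve_mouth below 0.004 m and angle between the z axis of plunger and the z axis of tub, either way round below 0.06 rad and contact force between the fingers and plunger above 2 N and linear speed of plunger below 0.02 m/s and height (world z) of each of bean0, bean1, bean2, bean3, bean4, bean5, bean6, bean7 above 0.035 m); the arm keeps its last pose, push and grip.
It fails at once if a bean is thrown out of the tub (height (world z) of any of bean0, bean1, bean2, bean3, bean4, bean5, bean6, bean7 below 0.035 m).
It fails at once if the fingers dig in the beans (contact force between the fingers and bean0 above 0.5 N or contact force between the fingers and bean1 above 0.5 N or contact force between the fingers and bean2 above 0.5 N or contact force between the fingers and bean3 above 0.5 N or contact force between the fingers and bean4 above 0.5 N or contact force between the fingers and bean5 above 0.5 N or contact force between the fingers and bean6 above 0.5 N or contact force between the fingers and bean7 above 0.5 N).
It fails at once if the plunger is forced against its sleeve (more than 40 N between them) (contact force between plunger and tub above 40 N).
It fails at once if the plunger is drawn far past its ring (ring more than 30 mm above the mouth) (z of ring_edge in the frame of sleeve_mouth above 0.03 m).
It fails at once if a bystander (jar, flowerpot, green cup, brush) is pushed more than 30 mm (distance of any of jar, flowerpot, seedcup, brush from where it was at the start of the episode above 0.03 m).
It also fails if it takes over 72 s, if anything falls off the work surface, if the arm or the gripper's body presses on something with over 40 N, if the wrist force passes 120 N, or if a joint passes its speed limit or range.

## Working session

There is one attempt and no reset: what is moved stays moved. The work goes in short steps, Python scripts to look and compute and a tool call to move; the robot and the scene stay as the last step left them, time stands still between calls to the robot, and variables do not carry over. Pictures are saved under pics/ and viewed, and the job is handed in when it is done.

Besides the shell and the picture viewer there is one more tool, called after "Request:" as name(argument=value, ...) on one line, values as JSON. play_rows: Moves the arm, as the interface text tells. Its arguments: {"type":"object","properties":{"claw":{"type":"array","items":{"type":"number"}},"travel":{"type":"array","items":{"type":"array","items":{"type":"number"}}},"dr":{"type":"array","items":{"type":"array","items":{"type":"number"}}},"force":{"type":"number"}},"required":["claw","travel","dr"]}

```bash
mkdir -p pics; ls; cat > h.py <<'E'
import numpy as np, cv2, pickle
from plant import ctrl, vision
def snap(name,tag):
    r=vision.read_camera(name); pickle.dump(r,open(f'{tag}.pkl','wb')); cv2.imwrite(f'pics/{tag}.png',r['img'][:,:,::-1]); return r
def load(tag): return pickle.load(open(f'{tag}.pkl','rb'))
def rays(r,uv):
    uv=np.asarray(uv,float).reshape(-1,1,2)
    n=cv2.undistortPoints(uv,r['K'],np.asarray(r['distortion'],float)).reshape(-1,2)
    d=np.c_[n[:,0],-n[:,1],-np.ones(len(n))]
    T=np.linalg.inv(r['world_to_cam'])
    return T[:3,3], d@T[:3,:3].T
def onplane(r,uv,z):
    o,d=rays(r,uv); return o+d*((z-o[2])/d[:,2])[:,None]
def depthpt(r,uv):
    uv=np.asarray(uv).reshape(-1,2)
    o,d=rays(r,uv); z=np.array([r['range_z'][int(v),int(u)] for u,v in uv]); return o+d*z[:,None]
def proj(r,P):
    P=np.atleast_2d(P); c=P@r['world_to_cam'][:3,:3].T+r['world_to_cam'][:3,3]
    q=np.c_[c[:,0],-c[:,1],-c[:,2]]
    return cv2.projectPoints(q,np.zeros(3),np.zeros(3),r['K'],np.asarray(r['distortion'],float))[0].reshape(-1,2)
def cloud(r):
    h,w=r['range_z'].shape; v,u=np.mgrid[:h,:w]
    o,d=rays(r,np.c_[u.ravel(),v.ravel()]); z=r['range_z'].ravel()
    P=o+d*z[:,None]; P[z==0]=np.nan; return P.reshape(h,w,3)
E
python3 - <<'E'
from h import *
for n in ['scene','side','wrist']:
    r=snap(n,n+'0'); print(n,r['K'].tolist(),r['distortion'],np.linalg.inv(r['world_to_cam'])[:3].round(3).tolist())
print(ctrl.get_state())
E
```

```text
pics
scene [[569.462877612348, 0.0, 317.7801287466229], [0.0, 569.462877612348, 245.45396099758818], [0.0, 0.0, 1.0]] [0.0246421 0.        0.        0.        0.       ] [[0.755, -0.517, 0.404, 1.124], [0.656, 0.599, -0.46, -0.49], [-0.005, 0.612, 0.791, 1.138]]
side [[481.0334794585234, 0.0, 315.22852469940506], [0.0, 481.0334794585234, 242.3407353569879], [0.0, 0.0, 1.0]] [0.03639528 0.         0.         0.         0.        ] [[-0.956, 0.144, -0.254, 0.303], [-0.291, -0.528, 0.797, 1.12], [-0.019, 0.837, 0.547, 0.848]]
wrist [[335.37423127596884, 0.0, 317.2730204478111], [0.0, 335.37423127596884, 240.7568035459827], [0.0, 0.0, 1.0]] [-0.03157606  0.          0.          0.          0.        ] [[0.344, 0.904, 0.252, 0.296], [-0.939, 0.332, 0.09, -0.61], [-0.002, -0.268, 0.963, 0.373]]
{'time': 0.15, 'qpos': array([-1.36901631e+00,  2.86996454e-01,  1.57785543e+00, -2.78111081e-06,
        1.27857803e+00, -1.49992991e-01]), 'dq': array([-2.43677969e-03, -1.70290762e-03, -5.97703322e-03, -8.16889217e-04,
        2.22539591e-05, -5.59189603e-04]), 'joint_efforts': array([ 1.36210434e-03, -4.06605399e+01, -2.93142557e+01, -4.78636855e-05,
        3.96067669e-03, -1.11774014e-05]), 'eef_pos': array([ 0.23250778, -0.63314674,  0.2302341 ]), 'tcp_rot': array([-0.6961793 , -0.12437983,  0.69621481, -0.12308118]), 'contact_force': array([ 0.49835072, -0.30542384, -0.56040975]), 'wrist_torque': array([-0.01814459, -0.02291241, -0.01038495]), 'opening': 1.0011426879824812}
```

View pics/scene0.png

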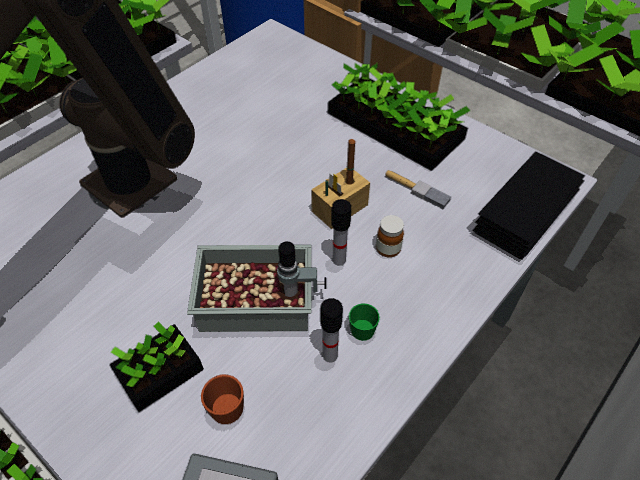

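View pics/side0.png

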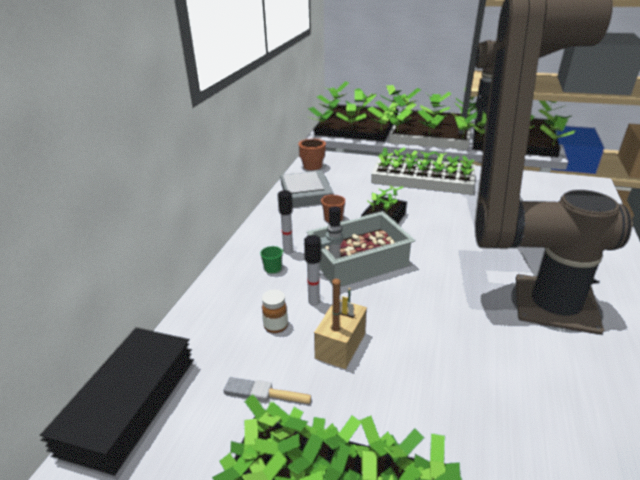

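View pics/wrist0.png

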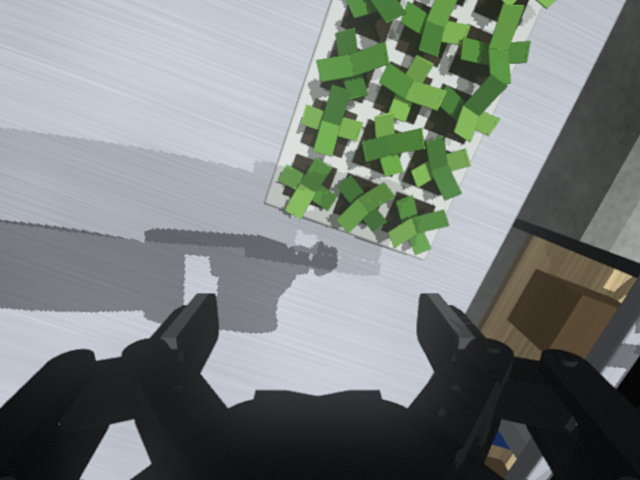

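The scene view shows the tub (about 252,285) with the sampler handle at (288,252). The caddy is at (340,195) with the stick top at (351,142). Two free-standing look-alikes are at (341,230) and (331,330), the jar at (390,236), the cup at (363,321) and the pot at (223,398). The side view shows the same things, with the stick at (337,300) and the sampler at (335,217). The wrist view shows nothing that matters. Next I'll measure.

```bash
python3 - <<'E'
from h import *
for t,crop in [('scene0',(170,120,260,260)),('side0',(230,170,200,200))]:
    r=load(t); u,v,w,h=crop
    cv2.imwrite(f'pics/{t}c.png',cv2.resize(r['img'][v:v+h,u:u+w,::-1],(w*3 if w<260 else 780,h*3 if h<=200 else 780))[:600])
    P=cloud(r); np.save(t+'.npy',P)
s=np.load('scene0.npy'); d=np.load('side0.npy')
for n,P in(('scene',s),('side',d)):
    for nm,zl,zh,box in [('table',-.03,.03,(.3,.9,-.4,.4)),('handle',.19,.22,(.3,.9,-.4,.4)),('tubrim',.085,.1,(.3,.9,-.4,.4))]:
        m=(P[...,2]>zl)&(P[...,2]<zh)&(P[...,0]>box[0])&(P[...,0]<box[1])&(P[...,1]>box[2])&(P[...,1]<box[3])
        print(n,nm,m.sum(),np.median(P[m],0).round(4))
        if nm=='handle':
            k,l,st,c=cv2.connectedComponentsWithStats(m.astype(np.uint8))
            for i in range(1,k):
                if st[i,4]>10: print('  ',st[i],c[i].round(1),P[l==i].min(0).round(3),P[l==i].max(0).round(3))
E
```

```text
scene table 54663 [ 0.6848 -0.0882  0.0009]
scene handle 1033 [0.6251 0.0009 0.2054]
   [347 140   8  13  77] [351.  146.3] [0.501 0.323 0.191] [0.52 0.34 0.22]
   [331 199  20  20 312] [340.7 208.3] [0.592 0.146 0.19 ] [0.636 0.19  0.211]
   [278 241  17  17 219] [286.  249.2] [ 0.582 -0.01   0.19 ] [0.617 0.021 0.209]
   [320 298  23  24 425] [330.8 309.4] [ 0.742 -0.066  0.19 ] [ 0.786 -0.023  0.212]
scene tubrim 3967 [ 0.5243 -0.0399  0.0941]
side table 25363 [0.5803 0.1813 0.0014]
side handle 582 [0.6072 0.1642 0.2049]
   [277 190  16  12 150] [284.8 195.5] [ 0.739 -0.062  0.19 ] [ 0.784 -0.016  0.211]
   [329 206  12  11 111] [334.6 210.9] [ 0.582 -0.006  0.19 ] [0.616 0.027 0.21 ]
   [304 235  18  14 214] [312.1 241.6] [0.591 0.151 0.191] [0.634 0.194 0.21 ]
   [332 280   9  15 107] [336.  287.2] [0.499 0.331 0.19 ] [0.517 0.345 0.22 ]
side tubrim 2399 [0.5232 0.0915 0.0928]
```

View pics/scene0c.png

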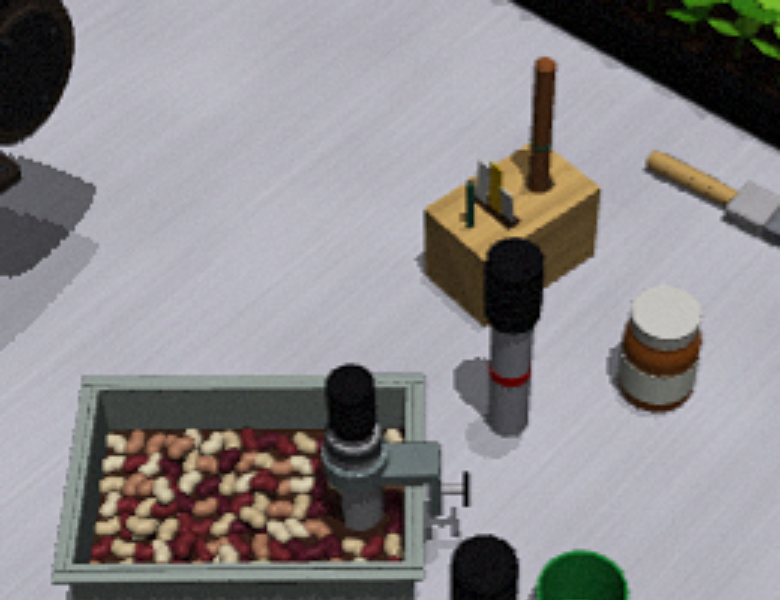

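View pics/side0c.png

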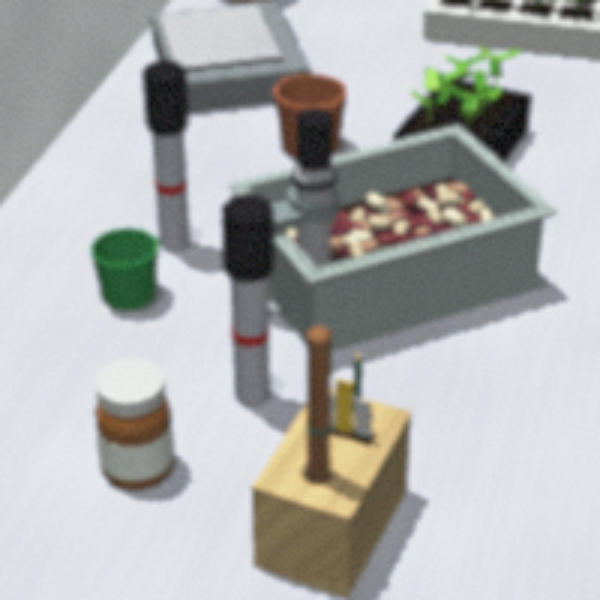

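```bash
python3 - <<'E'
from h import *
C={n:np.load(n+'0.npy') for n in('scene','side')}
def sel(P,zl,zh,x0,x1,y0,y1):
    m=(P[...,2]>zl)&(P[...,2]<zh)&(P[...,0]>x0)&(P[...,0]<x1)&(P[...,1]>y0)&(P[...,1]<y1); return P[m]
for n,P in C.items():
    q=sel(P,.088,.1,.4,.72,-.27,.1); 
    r=cv2.minAreaRect((q[:,:2]*1000).astype(np.float32)); print(n,'rim',r,np.median(q[:,2]))
    q=sel(P,.08,.09,.42,.6,.22,.42); r=cv2.minAreaRect((q[:,:2]*1000).astype(np.float32)); print(n,'caddytop',r,np.median(q[:,2]))
    for z in range(95,215,15):
        q=sel(P,z/1000-.0075,z/1000+.0075,.48,.54,.30,.37); print('  stick',z,len(q),q.mean(0).round(4),q.min(0).round(4),q.max(0).round(4))
    q=sel(P,.15,.23,.56,.64,-.04,.05); print(n,'handle z max',q[:,2].max()); t=q[q[:,2]>.2015]; 
    (c,rad)=cv2.minEnclosingCircle((t[:,:2]*1000).astype(np.float32)); print(' top circle',len(t),c,rad,t.mean(0))
    # obstacles above 0.1 within region
    q=sel(P,.09,.25,.42,.6,.2,.32); print(' labels',len(q),q.min(0).round(3),q.max(0).round(3))
    for nm,b in dict(jar=(.6,.75,.2,.32),la1=(.57,.66,.12,.22),la2=(.72,.8,-.09,0.01),cup=(.7,.85,.0,.1)).items():
        q=sel(P,.03,.25,*b); print(' ',nm,len(q),q.min(0).round(3),q.max(0).round(3))
E
```

```text
scene rim ((553.1847534179688, -94.8604736328125), (325.5925598144531, 280.0789794921875), 40.295440673828125) 0.09529069386096878
scene caddytop ((503.8267517089844, 303.05548095703125), (133.76255798339844, 84.42816162109375), 80.92125701904297) 0.08560437356279382
  stick 95 84 [0.5145 0.3328 0.0909] [0.4808 0.3029 0.0876] [0.5393 0.3692 0.1021]
  stick 110 29 [0.5113 0.3274 0.1097] [0.5027 0.3226 0.1026] [0.5177 0.3353 0.1173]
  stick 125 30 [0.5121 0.3284 0.1245] [0.5017 0.3213 0.1178] [0.5186 0.3385 0.1325]
  stick 140 34 [0.5117 0.3285 0.14  ] [0.5005 0.3206 0.1325] [0.5176 0.338  0.1474]
  stick 155 29 [0.512  0.3278 0.1554] [0.5032 0.3228 0.1484] [0.5189 0.3369 0.1621]
  stick 170 31 [0.5115 0.3285 0.1696] [0.5013 0.3237 0.1629] [0.5167 0.3375 0.1767]
  stick 185 37 [0.5117 0.3282 0.1848] [0.5022 0.3221 0.1778] [0.5186 0.3409 0.1923]
  stick 200 32 [0.5129 0.3281 0.2001] [0.5048 0.3228 0.1933] [0.5198 0.3376 0.2067]
scene handle z max 0.20935300257424394
 top circle 161 (600.2109375, 7.208155632019043) 17.766006469726562 [0.60101193 0.00498808 0.20547899]
 labels 196 [0.464 
[... 880 characters left out ...]
 [0.4996 0.3291 0.1478] [0.5168 0.345  0.1625]
  stick 170 46 [0.5069 0.3395 0.1702] [0.4992 0.3317 0.1625] [0.5166 0.344  0.1775]
  stick 185 48 [0.5066 0.3399 0.1851] [0.4989 0.331  0.1778] [0.5165 0.3443 0.1922]
  stick 200 52 [0.5065 0.3396 0.2002] [0.4991 0.3327 0.193 ] [0.5166 0.3446 0.2073]
side handle z max 0.2095553679943073
 top circle 68 (599.5657958984375, 9.432315826416016) 17.68758773803711 [0.59784007 0.01169074 0.20559092]
 labels 225 [0.456 0.252 0.09 ] [0.512 0.293 0.142]
  jar 793 [0.647 0.255 0.03 ] [0.71  0.316 0.099]
  la1 899 [0.59  0.151 0.03 ] [0.634 0.195 0.21 ]
  la2 690 [ 0.739 -0.062  0.03 ] [ 0.784 -0.016  0.211]
  cup 379 [0.742 0.016 0.03 ] [0.809 0.092 0.065]
```

```bash
python3 - <<'E'
from h import *
from scipy.spatial.transform import Rotation as R
for n in('scene','side'):
    P=np.load(n+'0.npy'); m=((P[...,2]>.091)&(P[...,2]<.099)&(P[...,0]>.4)&(P[...,0]<.75)&(P[...,1]>-.27)&(P[...,1]<.1)).astype(np.uint8)
    k,l,st,c=cv2.connectedComponentsWithStats(m)
    for i in np.argsort(-st[1:,4])[:3]+1: 
        q=P[l==i]; print(n,st[i],q[:,:2].min(0).round(3),q[:,:2].max(0).round(3), cv2.minAreaRect((q[:,:2]*1000).astype(np.float32)))
r=load('scene0')
print(R.from_quat(ctrl.get_state()['tcp_rot']).as_matrix().round(3))
E
```

```text
scene [ 187  250  125   65 1244] [ 0.4   -0.201] [0.696 0.031] ((544.3167114257812, -54.22358703613281), (264.4683532714844, 168.2955780029297), 41.15964889526367)
scene [205 245  74   7 391] [ 0.4   -0.064] [0.528 0.056] ((461.4880065917969, -3.1423683166503906), (168.4060821533203, 19.895000457763672), 41.19121551513672)
scene [294 245  17  23 177] [0.549 0.051] [0.616 0.1  ] ((587.539306640625, 78.88015747070312), (32.74668502807617, 72.3990478515625), 66.31978607177734)
side [322 212  88  52 697] [ 0.4   -0.195] [0.624 0.1  ] ((536.765869140625, -46.504974365234375), (269.02642822265625, 188.75242614746094), 41.0594367980957)
side [307 226  21   9  80] [ 0.639 -0.074] [ 0.693 -0.014] ((662.1259765625, -42.62921142578125), (71.13130950927734, 27.319461822509766), 48.39649200439453)
side [331 244  10   4  22] [0.582 0.011] [0.605 0.027] ((591.3296508789062, 21.720813751220703), (26.867935180664062, 11.175392150878906), 28.16317367553711)
[[-0.     0.345 -0.939]
 [ 0.002 -0.939 -0.345]
 [-1.    -0.002 -0.   ]]
```

```bash
python3 - <<'E'
from h import *
a=np.deg2rad(41.15); ey=np.array([np.cos(a),np.sin(a)]); ex=np.array([ey[1],-ey[0]])
for n in('scene','side'):
    P=np.load(n+'0.npy'); m=((P[...,2]>.090)&(P[...,2]<.099)&(P[...,0]>.33)&(P[...,0]<.75)&(P[...,1]>-.27)&(P[...,1]<.12))
    q=P[m][:,:2]-[.538,-.046]; u=q@ex; v=q@ey
    for nm,val,o in(('u',u,v),('v',v,u)):
        s=(abs(o)<60e-3)
        h,e=np.histogram(val[s],bins=np.arange(-.18,.181,.005)); print(n,nm,[(round(e[i]*1000),int(h[i])) for i in range(len(h)) if h[i]>5])
        lim=.13 if nm=='u' else .15
        w=val[s&(abs(val)<lim)]; print(np.percentile(w,[.3,99.7]))
# beans height map, bed frame
a=np.deg2rad(41.15)
bm=np.array([.600,.008])-.117*ey; print('bed',bm)
for n in('scene','side'):
    P=np.load(n+'0.npy'); m=((P[...,2]>.045)&(P[...,2]<.08)&(np.linalg.norm(P[...,:2]-bm,axis=-1)<.078))
    print(n,m.sum(),np.percentile(P[m][:,2],[5,25,50,75,90,99]))
r=load('scene0'); P=np.load('scene0.npy'); z=np.nan_to_num(P[...,2])
v0,v1,u0,u1=240,340,180,320
hm=np.clip((z[v0:v1,u0:u1]-.045)/.03,0,1)*255
A=cv2.resize(cv2.applyColorMap(hm.astype(np.uint8),cv2.COLORMAP_JET),(560,400),interpolation=cv2.INTER_NEAREST)
cv2.imwrite('pics/hm.png',A)
cv2.imwrite('pics/bed.png',cv2.resize(r['img'][v0:v1,u0:u1,::-1],(700,500),interpolation=cv2.INTER_CUBIC))
E
```

```text
scene u [(-95, 15), (-90, 74), (-85, 87), (-80, 97), (75, 37), (80, 107), (85, 115), (90, 89)]
[-0.09169325  0.09416208]
scene v [(-135, 41), (-130, 91), (-125, 99), (-120, 46), (115, 36), (120, 68), (125, 71)]
[-0.13284123  0.14161484]
side u [(-95, 44), (-90, 64), (-85, 39), (-80, 27), (75, 30), (80, 27), (85, 17), (90, 10)]
[-0.09352385  0.09214022]
side v [(-135, 11), (-130, 33), (-125, 37), (-120, 46), (80, 6), (90, 6), (115, 10), (120, 23), (125, 18), (130, 7)]
[-0.13321768  0.13201781]
bed [ 0.51190024 -0.06898981]
scene 2116 [0.0454948  0.04714675 0.04908634 0.05217607 0.06187939 0.07029122]
side 632 [0.04580568 0.04761556 0.04978152 0.05659638 0.06245022 0.06747929]
```

View pics/hm.png

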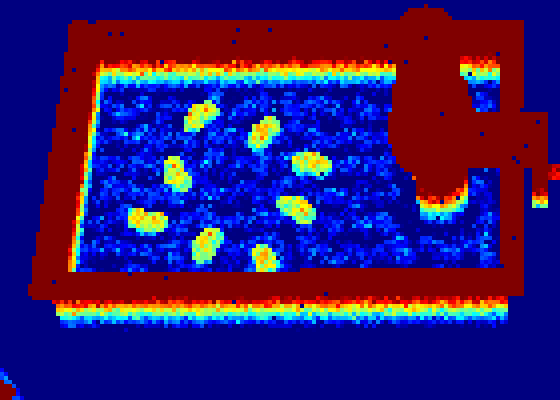

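View pics/bed.png

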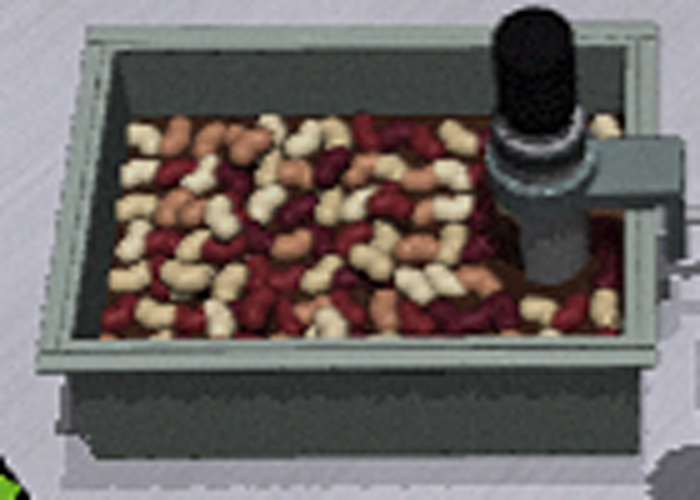

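The height map shows eight raised loose beans clearly, in a ring; the tub fit matches the 184 x 264 mm lip. Next I'll get the bean positions in the bed frame.

```bash
python3 - <<'E'
from h import *
a=np.deg2rad(41.15); ey=np.array([np.cos(a),np.sin(a)]); ex=np.array([ey[1],-ey[0]])
bm=np.array([.600,.008])-.117*ey
for n in('scene','side'):
    P=np.load(n+'0.npy'); q=P[...,:2]-bm; u=q@ex; v=q@ey
    m=((P[...,2]>.0555)&(P[...,2]<.075)&(abs(u)<.074)&(v>-.08)&(v<.085)).astype(np.uint8)
    k,l,st,c=cv2.connectedComponentsWithStats(m)
    for i in range(1,k):
        if st[i,4]>7:
            p=P[l==i].mean(0); U=u[l==i].mean(); V=v[l==i].mean(); print(n,st[i,4],p.round(4),'bed mm',round(U*1e3),round(V*1e3),'r',round(np.hypot(U,V)*1e3),'ang',round(np.degrees(np.arctan2(V,U))))
E
```

```text
scene 45 [ 0.4634 -0.0485  0.0619] bed mm -47 -23 r 53 ang -154
scene 47 [ 0.4997 -0.0332  0.0617] bed mm -35 14 r 38 ang 158
scene 47 [ 0.483  -0.0857  0.0614] bed mm -6 -33 r 33 ang -101
scene 49 [ 0.5355 -0.0303  0.0615] bed mm -14 43 r 45 ang 107
scene 50 [ 0.5511 -0.0574  0.0613] bed mm 17 37 r 41 ang 65
scene 50 [ 0.4934 -0.1181  0.0622] bed mm 25 -46 r 53 ang -62
scene 50 [ 0.5297 -0.107   0.0612] bed mm 40 -12 r 42 ang -16
scene 37 [ 0.5614 -0.0925  0.0623] bed mm 50 22 r 55 ang 23
side 23 [ 0.5598 -0.0895  0.061 ] bed mm 47 23 r 52 ang 26
side 23 [ 0.5265 -0.1018  0.0612] bed mm 34 -11 r 36 ang -17
side 23 [ 0.4904 -0.1131  0.0613] bed mm 19 -45 r 49 ang -67
side 27 [ 0.4795 -0.0802  0.0613] bed mm -13 -32 r 34 ang -112
side 29 [ 0.5478 -0.0528  0.0605] bed mm 11 38 r 39 ang 73
side 26 [ 0.5332 -0.0253  0.0607] bed mm -19 45 r 49 ang 113
```

```bash
cat >> h.py <<'E'
from scipy.spatial.transform import Rotation as R
def rel(P,psi=None):
    s=ctrl.get_state(); M=R.from_quat(s['tcp_rot']); 
    T=(np.atleast_2d(P)-s['eef_pos'])@M.as_matrix()
    dr=None
    if psi is not None:
        y=np.array([np.cos(psi),np.sin(psi),0]); x=np.array([0,0,-1.]); z=np.cross(x,y)
        G=R.from_matrix(np.c_[x,y,z]); dr=(M.inv()*G).as_rotvec().round(3)
    print('t',round(s['time'],2),'tcp',s['eef_pos'].round(4),'q',s['qpos'].round(3),'f',s['contact_force'].round(1),'op',round(s['opening'],3))
    print('dr',dr); print(T.round(3).tolist()); return T
E
python3 - <<'E'
from h import *
rel([[.5,-.4,.28],[.6,-.1,.28]],-.159)
E
```

```text
t 0.15 tcp [ 0.2325 -0.6331  0.2302] q [-1.369  0.287  1.578 -0.     1.279 -0.15 ] f [ 0.5 -0.3 -0.6] op 1.001
dr [-1.06e+00 -1.00e-03  1.00e-03]
[[-0.049, -0.127, -0.331], [-0.049, -0.374, -0.529]]
```

Request:
play_rows(claw=[0,0,0,0,0,0,0,0,0,0,0,0,0,0,0,0,0], travel=[[-0.049,-0.127,-0.331],[-0.049,-0.127,-0.331],[-0.049,-0.127,-0.331],[-0.049,-0.127,-0.331],[-0.049,-0.127,-0.331],[-0.049,-0.127,-0.331],[-0.049,-0.127,-0.331],[-0.049,-0.127,-0.331],[-0.049,-0.374,-0.529],[-0.049,-0.374,-0.529],[-0.049,-0.374,-0.529],[-0.049,-0.374,-0.529],[-0.049,-0.374,-0.529],[-0.049,-0.374,-0.529],[-0.049,-0.374,-0.529],[-0.049,-0.374,-0.529],[-0.049,-0.374,-0.529]], dr=[[-0.13,0,0],[-0.26,0,0],[-0.39,0,0],[-0.52,0,0],[-0.65,0,0],[-0.78,0,0],[-0.91,0,0],[-1.06,0,0],[-1.06,0,0],[-1.06,0,0],[-1.06,0,0],[-1.06,0,0],[-1.06,0,0],[-1.06,0,0],[-1.06,0,0],[-1.06,0,0],[-1.06,0,0]], force=60)

```text
time: 1.85
eef_pos: [0.6, -0.1004, 0.2797]
tcp_rot: [-0.538, -0.459, 0.538, -0.458]
contact_force: [0.7, -0.0, -0.6]
opening: 1.001
```

```bash
python3 - <<'E'
from h import *
rel([[.508,.27,.31],[.508,.3335,.28],[.508,.3335,.157]],-.159)
E
```

```text
t 1.85 tcp [ 0.6    -0.1004  0.2797] q [-3.330e-01  1.080e-01  1.695e+00  1.000e-03  1.340e+00 -1.740e-01] f [ 0.7 -0.  -0.6] op 1.001
dr [ 0.    -0.001  0.001]
[[-0.03, -0.149, -0.351], [0.0, -0.159, -0.414], [0.123, -0.159, -0.414]]
```

Request:
play_rows(claw=[0,0,0,0,0,0,0,0,0,0], travel=[[-0.03,-0.149,-0.351],[-0.03,-0.149,-0.351],[-0.03,-0.149,-0.351],[-0.03,-0.149,-0.351],[-0.03,-0.149,-0.351],[-0.03,-0.149,-0.351],[-0.03,-0.149,-0.351],[-0.03,-0.149,-0.351],[-0.03,-0.149,-0.351],[-0.03,-0.149,-0.351]], dr=[[0,0,0],[0,0,0],[0,0,0],[0,0,0],[0,0,0],[0,0,0],[0,0,0],[0,0,0],[0,0,0],[0,0,0]])

```text
time: 2.85
eef_pos: [0.509, 0.2685, 0.3101]
tcp_rot: [-0.538, -0.459, 0.539, -0.458]
contact_force: [0.2, 0.5, -0.5]
opening: 1.001
```

```bash
python3 - <<'E'
from h import *
r=snap('wrist','wrist1')
P=cloud(r)
for z0,z1 in((.10,.13),(.13,.16),(.16,.19),(.19,.21),(.21,.225)):
    m=(P[...,2]>z0)&(P[...,2]<z1)&(abs(P[...,0]-.508)<.03)&(abs(P[...,1]-.334)<.03); q=P[m]
    print(z0,len(q),q.mean(0).round(4) if len(q) else '',q.min(0).round(4) if len(q) else '',q.max(0).round(4) if len(q) else '')
rel([[.508,.3335,.28],[.508,.3335,.157]],-.159)
E
```

```text
0.1 0   
0.13 9 [0.5174 0.3343 0.1352] [0.5161 0.3292 0.1325] [0.5183 0.34   0.1389]
0.16 2 [0.5179 0.3353 0.167 ] [0.5177 0.3336 0.1626] [0.5181 0.3369 0.1715]
0.19 7 [0.5166 0.3375 0.201 ] [0.5151 0.3312 0.1916] [0.5178 0.3405 0.2094]
0.21 519 [0.5092 0.3345 0.2191] [0.5006 0.326  0.2133] [0.5178 0.3427 0.2219]
t 2.9 tcp [0.5091 0.268  0.31  ] q [3.080e-01 1.700e-02 1.736e+00 1.000e-03 1.390e+00 4.690e-01] f [-0.4  0.  -0.6] op 1.0
dr [-0.002 -0.     0.001]
[[0.03, -0.012, -0.064], [0.153, -0.011, -0.064]]
```

View pics/wrist1.png

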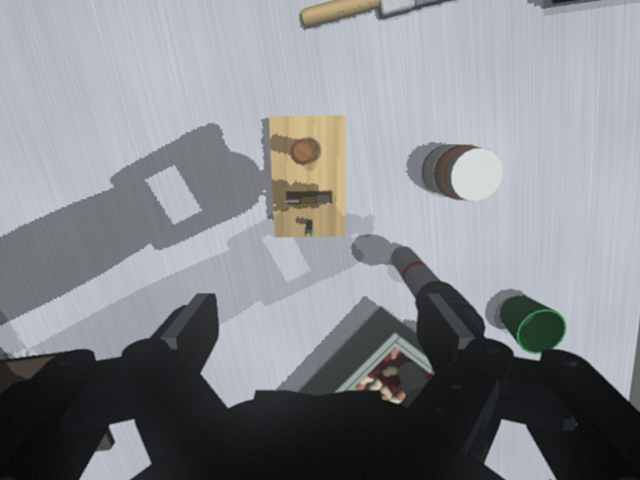

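The wrist view shows the stick top at (304,150) and the labels and pencil at (308,200) and (308,228). The stick top measures (0.509, 0.3345, 0.220), agreeing with the other views.

Request:
play_rows(claw=[0,0,0,0,0,0,0,0,0,0,255,255,255,255,255,255,255,255], travel=[[0.02,-0.0105,-0.065],[0.02,-0.0105,-0.065],[0.03,-0.0105,-0.065],[0.05,-0.0105,-0.065],[0.08,-0.0105,-0.065],[0.11,-0.0105,-0.065],[0.135,-0.0105,-0.065],[0.152,-0.0105,-0.065],[0.152,-0.0105,-0.065],[0.152,-0.0105,-0.065],[0.152,-0.0105,-0.065],[0.152,-0.0105,-0.065],[0.152,-0.0105,-0.065],[0.152,-0.0105,-0.065],[0.152,-0.0105,-0.065],[0.152,-0.0105,-0.065],[0.152,-0.0105,-0.065],[0.152,-0.0105,-0.065]], dr=[[0,0,0],[0,0,0],[0,0,0],[0,0,0],[0,0,0],[0,0,0],[0,0,0],[0,0,0],[0,0,0],[0,0,0],[0,0,0],[0,0,0],[0,0,0],[0,0,0],[0,0,0],[0,0,0],[0,0,0],[0,0,0]], force=70)

```text
time: 4.7
eef_pos: [0.5092, 0.3341, 0.1586]
tcp_rot: [0.539, 0.459, -0.538, 0.458]
contact_force: [-0.3, 0.1, 4.4]
opening: 0.195
```

```bash
python3 - <<'E'
from h import *
rel([[.509,.334,.28]],-.159)
snap('wrist','wrist2')
E
```

```text
t 4.7 tcp [0.5092 0.3341 0.1586] q [4.140e-01 2.120e-01 1.805e+00 1.000e-03 1.125e+00 5.740e-01] f [-0.3  0.1  4.4] op 0.195
dr [-0.002 -0.001  0.001]
[[-0.121, -0.0, 0.0]]
```

View pics/wrist2.png

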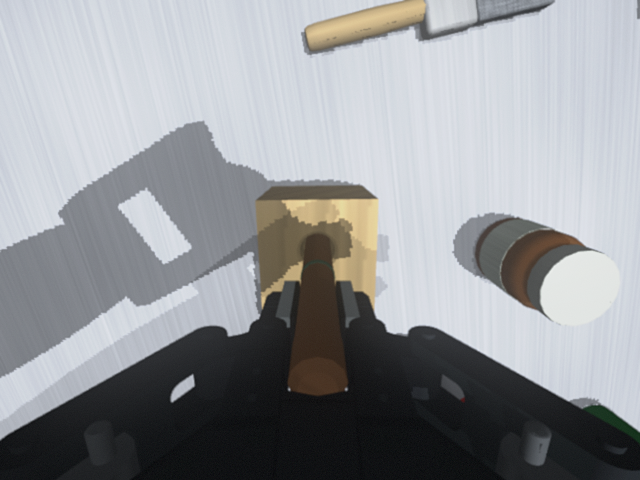

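The stick is between the pads. The opening of about 17 mm fits its diameter, and it looks upright.

Request:
play_rows(claw=[255,255,255,255,255,255,255,255,255,255,255,255,255,255,255,255,255,255,255,255], travel=[[-0.02,0,0],[-0.05,0,0],[-0.085,0,0],[-0.12,0,0],[-0.15,0,0],[-0.17,0,0],[-0.17,0,0],[-0.17,0.004,0.02],[-0.17,0.01,0.06],[-0.17,0.017,0.1],[-0.17,0.023,0.14],[-0.17,0.03,0.18],[-0.17,0.037,0.22],[-0.17,0.044,0.26],[-0.17,0.05,0.3],[-0.17,0.057,0.34],[-0.17,0.063,0.375],[-0.17,0.0665,0.398],[-0.17,0.0665,0.398],[-0.17,0.0665,0.398]], dr=[[0,0,0],[0,0,0],[0,0,0],[0,0,0],[0,0,0],[0,0,0],[0,0,0],[0,0,0],[0,0,0],[0,0,0],[0,0,0],[0,0,0],[0,0,0],[0,0,0],[0,0,0],[0,0,0],[0,0,0],[0,0,0],[0,0,0],[0,0,0]])

```text
time: 6.75
eef_pos: [0.5107, -0.0694, 0.3262]
tcp_rot: [-0.538, -0.459, 0.539, -0.456]
contact_force: [0.1, 1.2, -0.3]
opening: 0.191
```

```bash
python3 - <<'E'
from h import *
rel([[.512,-.069,.25],[.512,-.069,.205]],-.159)
for n in('scene','side'):
    r=snap(n,n+'3'); P=cloud(r); c=ctrl.get_state()['eef_pos']
    col=r['img'].astype(int)
    for z0 in np.arange(.15,.33,.03):
        m=(abs(P[...,2]-z0)<.015)&(abs(P[...,0]-c[0])<.03)&(abs(P[...,1]-c[1])<.03); q=P[m]
        if len(q)>3: print(n,round(z0,3),len(q),q.mean(0).round(4),q[:,2].min().round(4))
A=np.hstack([load('scene3')['img'][100:400,150:450],load('side3')['img'][60:360,200:500]])[:,:,::-1]
cv2.imwrite('pics/c3.png',A)
E
```

```text
t 6.75 tcp [ 0.5107 -0.0694  0.3262] q [-3.330e-01 -1.290e-01  1.846e+00  1.000e-03  1.428e+00 -1.710e-01] f [ 0.1  1.2 -0.3] op 0.191
dr [-0.003 -0.002  0.004]
[[0.076, 0.002, -0.0], [0.121, 0.002, -0.0]]
scene 0.18 37 [ 0.5147 -0.0726  0.1881] 0.1805
scene 0.21 77 [ 0.5145 -0.0729  0.21  ] 0.1951
scene 0.24 83 [ 0.515  -0.0734  0.24  ] 0.2252
scene 0.27 92 [ 0.515  -0.0732  0.27  ] 0.2553
scene 0.3 90 [ 0.515  -0.0734  0.2998] 0.2853
scene 0.33 109 [ 0.5166 -0.0766  0.3347] 0.3151
side 0.18 26 [ 0.5075 -0.0631  0.1881] 0.1806
side 0.21 56 [ 0.5082 -0.0612  0.2104] 0.1954
side 0.24 70 [ 0.5081 -0.0624  0.2403] 0.2251
side 0.27 57 [ 0.5083 -0.0619  0.2707] 0.256
side 0.3 73 [ 0.5087 -0.0623  0.3   ] 0.2851
side 0.33 114 [ 0.5085 -0.0611  0.3339] 0.3157
```

View pics/c3.png

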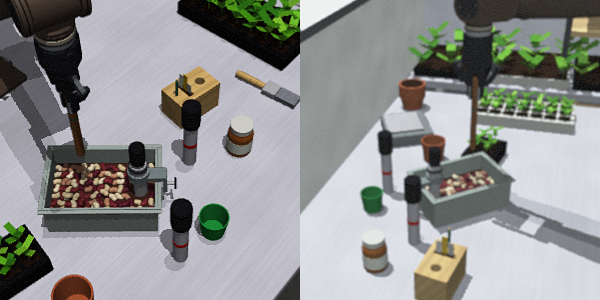

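The stick hangs vertical over the bed in both views and its foot is at z ≈ 0.180. Now I'll lower it.

Request:
play_rows(claw=[255,255,255,255,255,255,255,255], travel=[[0.03,0.001,0],[0.06,0.001,0],[0.085,0.001,0],[0.105,0.001,0],[0.115,0.001,0],[0.122,0.001,0],[0.122,0.001,0],[0.122,0.001,0]], dr=[[0,0,0],[0,0,0],[0,0,0],[0,0,0],[0,0,0],[0,0,0],[0,0,0],[0,0,0]])

```text
time: 7.65
eef_pos: [0.5124, -0.0685, 0.2062]
tcp_rot: [0.538, 0.459, -0.538, 0.458]
contact_force: [-0.1, -0.4, -0.4]
opening: 0.192
```

```bash
cat > stir.py <<'E'
from h import *
import sys
a=np.deg2rad(41.15); ey=np.array([np.cos(a),np.sin(a)]); ex=np.array([ey[1],-ey[0]])
bm=np.array([.512,-.069])
def pts(L,z): # list of (r,angdeg)
    return np.array([np.r_[bm+r*(np.cos(np.deg2rad(t))*ex+np.sin(np.deg2rad(t))*ey),z] for r,t in L])
E
python3 - <<'E'
from stir import *
L=[(.01,45),(.02,45),(.03,45),(.038,45),(.043,48)]+[(.044,48+10*i) for i in range(1,16)]
rel(pts(L,.203),-.159)
E
```

```text
t 7.65 tcp [ 0.5124 -0.0685  0.2062] q [-3.300e-01 -4.200e-02  1.985e+00  1.000e-03  1.199e+00 -1.710e-01] f [-0.1 -0.4 -0.4] op 0.192
dr [-0.    -0.001  0.001]
[[0.003, 0.01, -0.0], [0.003, 0.02, -0.001], [0.003, 0.03, -0.002], [0.003, 0.038, -0.003], [0.003, 0.042, -0.006], [0.003, 0.042, -0.013], [0.003, 0.038, -0.02], [0.003, 0.034, -0.027], [0.003, 0.029, -0.032], [0.003, 0.023, -0.037], [0.003, 0.016, -0.04], [0.003, 0.009, -0.042], [0.003, 0.001, -0.043], [0.003, -0.007, -0.043], [0.003, -0.014, -0.041], [0.003, -0.021, -0.038], [0.003, -0.028, -0.034], [0.003, -0.033, -0.029], [0.003, -0.038, -0.023], [0.003, -0.041, -0.016]]
```

Request:
play_rows(claw=[255,255,255,255,255,255,255,255,255,255,255,255,255,255,255,255,255,255,255,255], travel=[[0.003,0.01,0],[0.004,0.02,-0.001],[0.004,0.03,-0.002],[0.004,0.038,-0.003],[0.004,0.042,-0.006],[0.004,0.042,-0.013],[0.004,0.038,-0.02],[0.004,0.034,-0.027],[0.004,0.029,-0.032],[0.004,0.023,-0.037],[0.004,0.016,-0.04],[0.004,0.009,-0.042],[0.004,0.001,-0.043],[0.004,-0.007,-0.043],[0.004,-0.014,-0.041],[0.004,-0.021,-0.038],[0.004,-0.028,-0.034],[0.004,-0.033,-0.029],[0.004,-0.038,-0.023],[0.004,-0.041,-0.016]], dr=[[0,0,0],[0,0,0],[0,0,0],[0,0,0],[0,0,0],[0,0,0],[0,0,0],[0,0,0],[0,0,0],[0,0,0],[0,0,0],[0,0,0],[0,0,0],[0,0,0],[0,0,0],[0,0,0],[0,0,0],[0,0,0],[0,0,0],[0,0,0]])

```text
time: 9.65
eef_pos: [0.4739, -0.0466, 0.2023]
tcp_rot: [0.538, 0.459, -0.538, 0.458]
contact_force: [-0.2, 0.5, 0.1]
opening: 0.19
```

```bash
python3 - <<'E'
from stir import *
L=[(.044,198+10*i) for i in range(1,21)]
rel(pts(L,.203),-.159)
E
```

```text
t 9.65 tcp [ 0.4739 -0.0466  0.2023] q [-3.120e-01 -1.360e-01  2.080e+00  1.000e-03  1.199e+00 -1.530e-01] f [-0.2  0.5  0.1] op 0.19
dr [-0.    -0.001  0.001]
[[-0.001, -0.002, 0.007], [-0.001, -0.003, 0.015], [-0.001, -0.002, 0.022], [-0.001, -0.001, 0.03], [-0.001, 0.002, 0.037], [-0.001, 0.007, 0.043], [-0.001, 0.012, 0.049], [-0.001, 0.018, 0.053], [-0.001, 0.025, 0.057], [-0.001, 0.032, 0.059], [-0.001, 0.04, 0.06], [-0.001, 0.047, 0.06], [-0.001, 0.055, 0.058], [-0.001, 0.062, 0.055], [-0.001, 0.068, 0.051], [-0.001, 0.074, 0.045], [-0.001, 0.079, 0.039], [-0.001, 0.082, 0.032], [-0.001, 0.084, 0.025], [-0.001, 0.085, 0.017]]
```

Request:
play_rows(claw=[255,255,255,255,255,255,255,255,255,255,255,255,255,255,255,255,255,255,255,255], travel=[[0,-0.002,0.007],[0,-0.003,0.015],[0,-0.002,0.022],[0,-0.001,0.03],[0,0.002,0.037],[0,0.007,0.043],[0,0.012,0.049],[0,0.018,0.053],[0,0.025,0.057],[0,0.032,0.059],[0,0.04,0.06],[0,0.047,0.06],[0,0.055,0.058],[0,0.062,0.055],[0,0.068,0.051],[0,0.074,0.045],[0,0.079,0.039],[0,0.082,0.032],[0,0.084,0.025],[0,0.085,0.017]], dr=[[0,0,0],[0,0,0],[0,0,0],[0,0,0],[0,0,0],[0,0,0],[0,0,0],[0,0,0],[0,0,0],[0,0,0],[0,0,0],[0,0,0],[0,0,0],[0,0,0],[0,0,0],[0,0,0],[0,0,0],[0,0,0],[0,0,0],[0,0,0]])

```text
time: 11.65
eef_pos: [0.5553, -0.0762, 0.2022]
tcp_rot: [0.538, 0.459, -0.538, 0.458]
contact_force: [-0.1, -0.1, 0.4]
opening: 0.193
```

```bash
cat > beans.py <<'E'
from stir import *
def beans(tag):
  for n in('scene','side'):
    r=snap(n,n+tag); P=cloud(r); q=P[...,:2]-bm; u=q@ex; v=q@ey
    m=((P[...,2]>.0555)&(P[...,2]<.08)&(abs(u)<.078)&(v>-.085)&(v<.09)).astype(np.uint8)
    k,l,st,c=cv2.connectedComponentsWithStats(m)
    for i in range(1,k):
        if st[i,4]>7:
            p=P[l==i].mean(0); U=u[l==i].mean(); V=v[l==i].mean(); print(n,st[i,4],c[i].round(),'z',p[2].round(3),'bed mm',round(U*1e3),round(V*1e3),'r',round(np.hypot(U,V)*1e3),'ang',round(np.degrees(np.arctan2(V,U))))
    if n=='scene':
        z=np.nan_to_num(P[...,2])[240:340,180:320]
        A=cv2.applyColorMap((np.clip((z-.045)/.03,0,1)*255).astype(np.uint8),cv2.COLORMAP_JET)
        B=r['img'][240:340,180:320,::-1]
        cv2.imwrite(f'pics/bed{tag}.png',cv2.resize(np.vstack([A,B]),(784,560*2))[:1120] if 0 else cv2.resize(np.hstack([A,B]),(798,285),interpolation=cv2.INTER_NEAREST))
E
python3 - <<'E'
from beans import *
beans('4')
L=[(.044,38+10*i) for i in range(1,21)]
rel(pts(L,.203),-.159)
E
```

```text
scene 117 [217. 257.] z 0.069 bed mm -76 -55 r 94 ang -144
scene 76 [268. 257.] z 0.068 bed mm -77 64 r 100 ang 140
scene 113 [200. 285.] z 0.068 bed mm 1 -84 r 84 ang -89
scene 92 [220. 268.] z 0.061 bed mm -48 -45 r 66 ang -137
scene 46 [256. 269.] z 0.061 bed mm -45 38 r 59 ang 140
scene 48 [266. 285.] z 0.062 bed mm -1 64 r 64 ang 91
scene 135 [254. 302.] z 0.064 bed mm 46 40 r 61 ang 41
scene 50 [216. 303.] z 0.061 bed mm 47 -44 r 64 ang -43
side 19 [370. 225.] z 0.067 bed mm 76 -46 r 89 ang -31
side 13 [382. 223.] z 0.069 bed mm 66 -84 r 107 ang -52
side 21 [363. 227.] z 0.067 bed mm 77 -19 r 79 ang -14
side 81 [393. 233.] z 0.069 bed mm 4 -84 r 84 ang -87
side 8 [351. 228.] z 0.076 bed mm 76 21 r 79 ang 15
side 26 [348. 231.] z 0.066 bed mm 76 32 r 83 ang 23
side 25 [375. 232.] z 0.061 bed mm 42 -44 r 61 ang -46
side 58 [354. 239.] z 0.065 bed mm 32 34 r 47 ang 46
side 22 [345. 239.] z 0.061 bed mm 48 56 r 74 ang 50
side 25 [351. 249.] z 0.061 bed mm -6 65 r 66 ang 96
t 11.75 tcp [ 0.5553 -0.0758  0.2022] q [-3.170e-01  6.100e-02  1.888e+00  1.000e-03  1.193e+00 -1.600e-01] f [ 0.  -0.1 -0.6] op 0.192
dr [ 0.001 -0.001  0.   ]
[[-0.001, -0.0, -0.006], [-0.001, -0.002, -0.014], [-0.001, -0.005, -0.021], [-0.001, -0.009, -0.027], [-0.001, -0.015, -0.033], [-0.001, -0.021, -0.037], [-0.001, -0.028, -0.041], [-0.001, -0.035, -0.043], [-0.001, -0.042, -0.044], [-0.001, -0.05, -0.043], [-0.001, -0.058, -0.042], [-0.001, -0.065, -0.039], [-0.001, -0.071, -0.034], [-0.001, -0.077, -0.029], [-0.001, -0.081, -0.023], [-0.001, -0.085, -0.016], [-0.001, -0.087, -0.009], [-0.001, -0.088, -0.001], [-0.001, -0.087, 0.006], [-0.001, -0.086, 0.014]]
```

View pics/bed4.png

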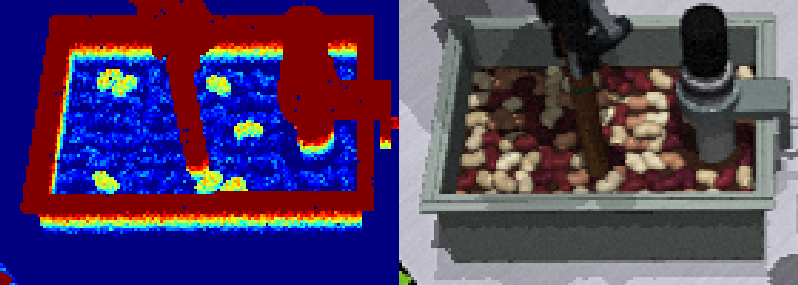

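After one turn the beans are clearly scattered, with the stick at about (575,140) of the right-hand crop. I'll go on for a further third of a turn, then draw in to the middle and check.

Request:
play_rows(claw=[255,255,255,255,255,255,255,255,255,255,255,255,255,255,255,255,255,255,255], travel=[[0,0,-0.006],[0,-0.002,-0.014],[0,-0.005,-0.021],[0,-0.009,-0.027],[0,-0.015,-0.033],[0,-0.021,-0.037],[0,-0.028,-0.041],[0,-0.035,-0.043],[0,-0.042,-0.044],[0,-0.05,-0.043],[0,-0.058,-0.042],[0,-0.065,-0.039],[0,-0.071,-0.034],[0,-0.065,-0.028],[0,-0.057,-0.02],[0,-0.05,-0.012],[0,-0.044,-0.001],[0,-0.044,0],[0,-0.044,0]], dr=[[0,0,0],[0,0,0],[0,0,0],[0,0,0],[0,0,0],[0,0,0],[0,0,0],[0,0,0],[0,0,0],[0,0,0],[0,0,0],[0,0,0],[0,0,0],[0,0,0],[0,0,0],[0,0,0],[0,0,0],[0,0,0],[0,0,0]])

```text
time: 13.65
eef_pos: [0.512, -0.0694, 0.202]
tcp_rot: [0.538, 0.459, -0.538, 0.458]
contact_force: [-0.6, 0.5, -1.1]
opening: 0.193
```

```bash
python3 - <<'E'
from beans import *
beans('5')
rel([[.512,-.069,.33]],-.159)
E
```

```text
scene 136 [201. 283.] z 0.068 bed mm -5 -84 r 84 ang -93
scene 10 [209. 255.] z 0.076 bed mm -77 -72 r 105 ang -137
scene 67 [218. 257.] z 0.067 bed mm -76 -52 r 92 ang -146
scene 147 [256. 257.] z 0.068 bed mm -77 37 r 85 ang 154
scene 89 [220. 268.] z 0.062 bed mm -49 -45 r 66 ang -137
scene 48 [256. 269.] z 0.061 bed mm -46 38 r 59 ang 140
scene 47 [238. 286.] z 0.069 bed mm 6 1 r 6 ang 7
scene 50 [266. 285.] z 0.062 bed mm -1 64 r 64 ang 91
scene 51 [216. 303.] z 0.061 bed mm 47 -44 r 64 ang -43
scene 87 [257. 304.] z 0.062 bed mm 49 46 r 67 ang 43
side 88 [389. 229.] z 0.069 bed mm 28 -84 r 88 ang -71
side 8 [376. 225.] z 0.064 bed mm 75 -66 r 99 ang -41
side 46 [360. 228.] z 0.066 bed mm 76 -8 r 76 ang -6
side 13 [348. 229.] z 0.075 bed mm 76 31 r 82 ang 22
side 18 [376. 232.] z 0.061 bed mm 39 -46 r 60 ang -49
side 22 [345. 239.] z 0.061 bed mm 49 55 r 74 ang 49
side 21 [351. 239.] z 0.061 bed mm 42 39 r 58 ang 43
side 11 [400. 239.] z 0.068 bed mm -34 -84 r 90 ang -112
side 34 [370. 242.] z 0.068 bed mm -7 2 r 7 ang 159
side 26 [351. 249.] z 0.062 bed mm -7 66 r 66 ang 96
t 13.75 tcp [ 0.5117 -0.0688  0.202 ] q [-0.331 -0.039  1.99   0.002  1.192 -0.173] f [-0.3  0.2 -1.2] op 0.19
dr [ 0.001 -0.002  0.001]
[[-0.128, 0.0, -0.0]]
```

View pics/bed5.png

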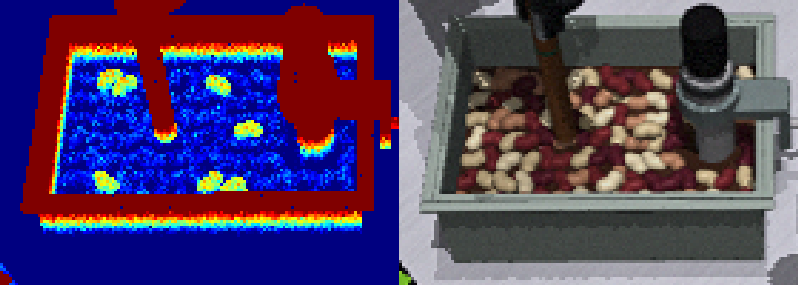

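After stirring, the beans are at the sides and corners. No bean lies within 20 mm of the old places in quarters 1, 2, 3 or 4 (at least one each), and all seven visible ones are inside. I'll lift and go back.

Request:
play_rows(claw=[255,255,255,255,255,255,255,255,255,255,255,255,255,255,255,255,255,255,255,255], travel=[[-0.01,0,0],[-0.03,0,0],[-0.06,0,0],[-0.095,0,0],[-0.12,0,0],[-0.128,0,0],[-0.128,-0.004,-0.02],[-0.128,-0.01,-0.06],[-0.128,-0.017,-0.1],[-0.128,-0.023,-0.14],[-0.128,-0.03,-0.18],[-0.128,-0.037,-0.22],[-0.128,-0.044,-0.26],[-0.128,-0.05,-0.3],[-0.128,-0.057,-0.34],[-0.128,-0.063,-0.375],[-0.128,-0.0664,-0.395],[-0.128,-0.0664,-0.398],[-0.128,-0.0664,-0.398],[-0.128,-0.0664,-0.398]], dr=[[0,0,0],[0,0,0],[0,0,0],[0,0,0],[0,0,0],[0,0,0],[0,0,0],[0,0,0],[0,0,0],[0,0,0],[0,0,0],[0,0,0],[0,0,0],[0,0,0],[0,0,0],[0,0,0],[0,0,0],[0,0,0],[0,0,0],[0,0,0]])

```text
time: 15.75
eef_pos: [0.5088, 0.3336, 0.3303]
tcp_rot: [-0.538, -0.459, 0.538, -0.458]
contact_force: [-0.4, -0.2, -0.9]
opening: 0.191
```

```bash
python3 - <<'E'
from h import *
rel([[.508,.334,.33]],-.159)
for n in('scene','side'):
    r=snap(n,n+'6'); P=cloud(r); c=ctrl.get_state()['eef_pos']
    for z0 in np.arange(.18,.32,.03):
        m=(abs(P[...,2]-z0)<.015)&(abs(P[...,0]-c[0])<.03)&(abs(P[...,1]-c[1])<.03); q=P[m]
        if len(q)>3: print(n,round(z0,3),len(q),q.mean(0).round(4),q[:,2].min().round(4))
    # hole: dark pixels on the caddy top near the expected place
    uv=proj(r,[.5085,.334,.085])[0]; print(n,'hole exp px',uv.round(1))
    u,v=uv.astype(int); cv2.imwrite(f'pics/hole_{n}.png',cv2.resize(r['img'][v-50:v+30,u-40:u+40,::-1],(400,400),interpolation=cv2.INTER_NEAREST))
A=np.hstack([cv2.imread('pics/hole_scene.png'),cv2.imread('pics/hole_side.png')]);cv2.imwrite('pics/hole.png',A)
E
```

```text
t 15.75 tcp [0.5088 0.3336 0.3303] q [0.413 0.083 1.632 0.002 1.428 0.572] f [-0.4 -0.2 -0.9] op 0.191
dr [ 0.    -0.001  0.002]
[[0.0, -0.001, -0.0]]
scene 0.18 23 [0.5103 0.328  0.1895] 0.1782
scene 0.21 68 [0.5121 0.3282 0.2099] 0.1954
scene 0.24 73 [0.5116 0.3278 0.2407] 0.2253
scene 0.27 75 [0.5121 0.3272 0.2701] 0.2559
scene 0.3 81 [0.5122 0.3275 0.3003] 0.2852
scene hole exp px [349.2 180.4]
side 0.18 27 [0.5055 0.3399 0.1905] 0.185
side 0.21 87 [0.5056 0.3402 0.2103] 0.1951
side 0.24 102 [0.5068 0.3398 0.2394] 0.2254
side 0.27 106 [0.5069 0.3399 0.2695] 0.2551
side 0.3 110 [0.5072 0.3402 0.2999] 0.2851
side hole exp px [335.7 327.4]
```

View pics/hole.png

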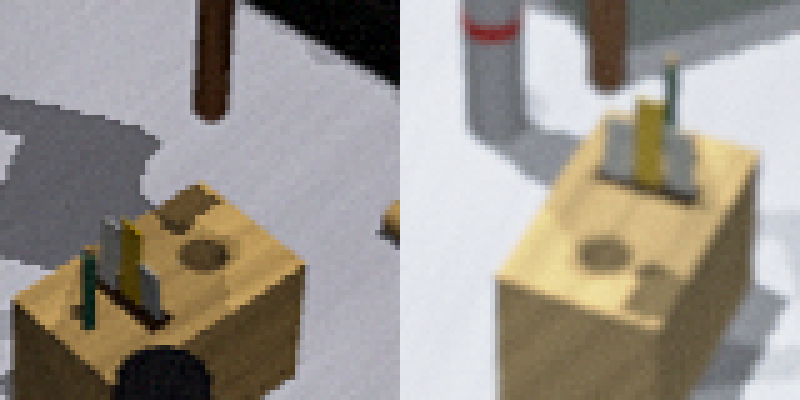

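The hole shows at about (350,181) in the scene view and (336,328) in the side view. Both are within a pixel of the expected projection, and the stick hangs upright above it.

Request:
play_rows(claw=[255,255,255,255,255,255,255,255], travel=[[0.03,-0.0005,0],[0.06,-0.0005,0],[0.08,-0.0005,0],[0.092,-0.0005,0],[0.1,-0.0005,0],[0.108,-0.0005,0],[0.115,-0.0005,0],[0.115,-0.0005,0]], dr=[[0,0,0],[0,0,0],[0,0,0],[0,0,0],[0,0,0],[0,0,0],[0,0,0],[0,0,0]])

```text
time: 16.65
eef_pos: [0.5083, 0.3335, 0.2151]
tcp_rot: [-0.538, -0.459, 0.538, -0.458]
contact_force: [-0.8, 0.2, -1.2]
opening: 0.19
```

```bash
python3 - <<'E'
from h import *
rel([[.5085,.334,.16]],-.159)
A=[]
for n in('scene','side'):
    r=snap(n,n+'7')
    uv=proj(r,[.5085,.334,.085])[0]
    u,v=uv.astype(int); A.append(cv2.resize(r['img'][v-50:v+30,u-40:u+40,::-1],(400,400),interpolation=cv2.INTER_NEAREST))
cv2.imwrite('pics/hole7.png',np.hstack(A))
E
```

```text
t 16.65 tcp [0.5083 0.3335 0.2151] q [0.413 0.154 1.762 0.002 1.226 0.572] f [-0.8  0.2 -1.2] op 0.19
dr [-0.001 -0.001  0.002]
[[0.055, 0.0, -0.0]]
```

View pics/hole7.png

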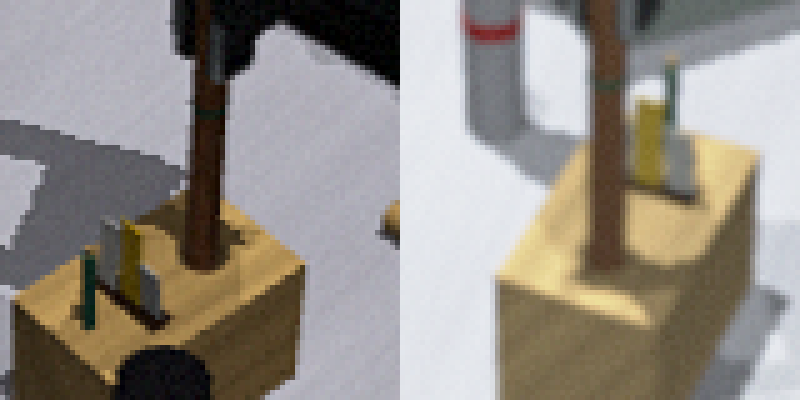

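The stick has entered its hole in both views, without contact force. I'll lower it the rest of the way and release.

Request:
play_rows(claw=[255,255,255,255,255,0,0,0,0,0,0,0,0], travel=[[0.015,0,0],[0.03,0,0],[0.045,0,0],[0.055,0,0],[0.055,0,0],[0.055,0,0],[0.055,0,0],[0.055,0,0],[0.055,0,0],[0.055,0,0],[0.055,0,0],[0.055,0,0],[0.055,0,0]], dr=[[0,0,0],[0,0,0],[0,0,0],[0,0,0],[0,0,0],[0,0,0],[0,0,0],[0,0,0],[0,0,0],[0,0,0],[0,0,0],[0,0,0],[0,0,0]])

```text
time: 18.05
eef_pos: [0.5087, 0.3339, 0.1612]
tcp_rot: [0.539, 0.459, -0.538, 0.458]
contact_force: [-1.4, -0.7, -0.0]
opening: 0.999
```

Request:
play_rows(claw=[0,0,0,0,0,0,0,0], travel=[[-0.02,0,0],[-0.05,0,0],[-0.09,0,0],[-0.13,0,0],[-0.15,0,0],[-0.15,0,0.05],[-0.15,0,0.07],[-0.15,0,0.07]], dr=[[0,0,0],[0,0,0],[0,0,0],[0,0,0],[0,0,0],[0,0,0],[0,0,0],[0,0,0]])

```text
time: 18.85
eef_pos: [0.4975, 0.2628, 0.3116]
tcp_rot: [0.539, 0.458, -0.538, 0.458]
contact_force: [-0.2, 0.3, 0.3]
opening: 1.0
```

```bash
python3 - <<'E'
from h import *
r=snap('wrist','wrist8'); P=cloud(r)
m=(P[...,2]>.2)&(P[...,2]<.24)&(abs(P[...,0]-.508)<.03)&(abs(P[...,1]-.334)<.03); q=P[m]; print('stick top',len(q),q.mean(0).round(4),q[:,2].max())
for n in('scene','side'):
    r=snap(n,n+'8'); P=cloud(r)
    for z0 in (.11,.14,.17,.2):
        m=(abs(P[...,2]-z0)<.01)&(abs(P[...,0]-.508)<.03)&(abs(P[...,1]-.334)<.03); q=P[m]; print(n,z0,len(q),q.mean(0).round(4))
rel([[.6,.008,.3]],-.159)
E
```

```text
stick top 527 [0.5083 0.3342 0.2191] 0.22221019280557716
scene 0.11 35 [0.511  0.3283 0.1094]
scene 0.14 43 [0.5109 0.3281 0.1404]
scene 0.17 44 [0.5118 0.3279 0.1704]
scene 0.2 48 [0.5108 0.3282 0.2005]
side 0.11 55 [0.5051 0.34   0.1104]
side 0.14 57 [0.5049 0.3405 0.1406]
side 0.17 55 [0.5054 0.3403 0.17  ]
side 0.2 56 [0.5054 0.3409 0.2001]
t 19.0 tcp [0.4977 0.265  0.3111] q [ 0.308 -0.011  1.762  0.002  1.39   0.467] f [-0.1  0.4 -0.7] op 0.997
dr [-0.    -0.002  0.   ]
[[0.01, 0.142, 0.238]]
```

View pics/scene8.png

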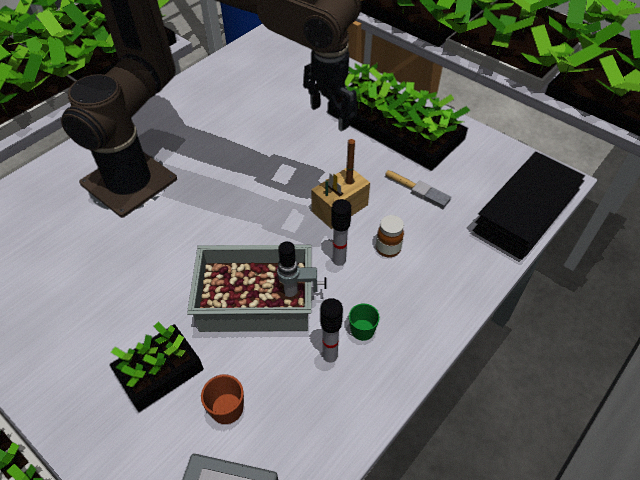

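The scene view shows the stick standing in the caddy (about 351,165), its top back at (0.508, 0.334, 0.220), and the bystanders where they were. Now over to the sampler.

Request:
play_rows(claw=[0,0,0,0,0,0,0,0,0,0], travel=[[0,0.019,0.04],[0,0.038,0.08],[0,0.058,0.125],[0,0.08,0.17],[0,0.1,0.215],[0,0.12,0.26],[0,0.135,0.29],[0,0.141,0.305],[0,0.141,0.305],[0,0.141,0.305]], dr=[[0,0,0],[0,0,0],[0,0,0],[0,0,0],[0,0,0],[0,0,0],[0,0,0],[0,0,0],[0,0,0],[0,0,0]])

```text
time: 20.0
eef_pos: [0.5885, -0.0572, 0.31]
tcp_rot: [0.539, 0.46, -0.537, 0.458]
contact_force: [-0.4, -0.3, 0.1]
opening: 0.999
```

```bash
python3 - <<'E'
from h import *
r=snap('wrist','wrist9'); P=cloud(r)
m=(P[...,2]>.198)&(P[...,2]<.215)&(np.hypot(P[...,0]-.6,P[...,1]-.008)<.03); q=P[m]
print(len(q),q.mean(0).round(4),q[:,2].max(),cv2.minEnclosingCircle((q[:,:2]*1000).astype(np.float32)))
for z0,z1 in((.14,.15),(.15,.156),(.16,.198)):
    m=(P[...,2]>z0)&(P[...,2]<z1)&(np.hypot(P[...,0]-.6,P[...,1]-.008)<.035); q=P[m]; print(z0,len(q),q.mean(0) if len(q) else '')
# ray check: dark contour of top disc on plane z=.205
hsv=r['img'].max(-1); uv=proj(r,[.6,.008,.205])[0]; print(uv)
rel([[.6,.008,.25],[.6,.008,.165]],-.159)
s=np.load('scene0.npy')
# collar/sleeve mouth from initial scene+side
for n in('scene','side'):
    Q=cloud(load(n+'8')); m=(Q[...,2]>.135)&(Q[...,2]<.148)&(np.hypot(Q[...,0]-.6,Q[...,1]-.008)<.035); q=Q[m]; print(n,len(q),cv2.minEnclosingCircle((q[:,:2]*1000).astype(np.float32)),np.percentile(q[:,2],[5,50,95]).round(4))
E
```

```text
1688 [0.6004 0.0077 0.2045] 0.20745609482024113 ((600.3696899414062, 7.479341983795166), 16.851375579833984)
0.14 97 [0.59776107 0.01338812 0.1449705 ]
0.15 0 
0.16 4 [0.59700495 0.01738477 0.19352565]
[319.19171746 150.17446588]
t 20.05 tcp [ 0.5884 -0.0568  0.3102] q [-0.269  0.052  1.699  0.003  1.391 -0.112] f [ 0.1  0.2 -0.4] op 1.005
dr [ 0.001 -0.003  0.001]
[[0.06, 0.001, -0.066], [0.145, 0.001, -0.065]]
scene 138 ((601.7501831054688, 5.657752990722656), 22.3716983795166) [0.1363 0.1445 0.1476]
side 87 ((598.5576782226562, 9.936478614807129), 22.608083724975586) [0.1372 0.1443 0.1476]
```

View pics/wrist9.png

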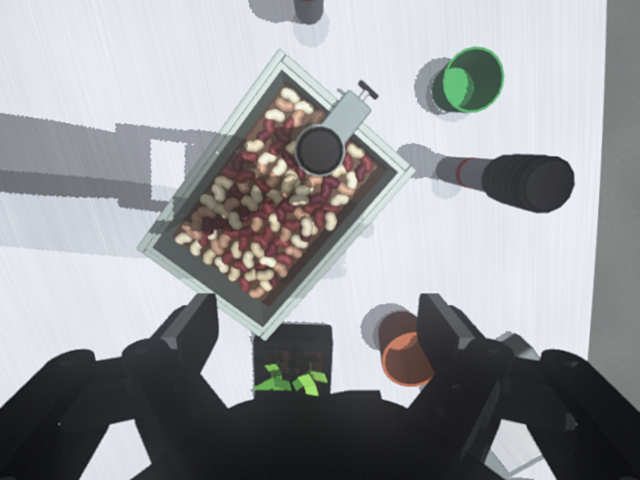

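The wrist view shows the sampler handle disc at (320,150), and the clamp screw at (368,90) is clear of the fingers. The centre is (0.6003, 0.0077) in three views and the handle top is at z ≈ 0.205. Descending and closing gently.

Request:
play_rows(claw=[0,0,0,0,0,0,0,0,0,0], travel=[[0.01,0.0015,-0.04],[0.02,0.0015,-0.0655],[0.03,0.0015,-0.0655],[0.05,0.0015,-0.0655],[0.08,0.0015,-0.0655],[0.105,0.0015,-0.0655],[0.125,0.0015,-0.0655],[0.14,0.0015,-0.0655],[0.147,0.0015,-0.0655],[0.147,0.0015,-0.0655]], dr=[[0,0,0],[0,0,0],[0,0,0],[0,0,0],[0,0,0],[0,0,0],[0,0,0],[0,0,0],[0,0,0],[0,0,0]], force=20)

```text
time: 21.05
eef_pos: [0.5996, 0.0085, 0.1626]
tcp_rot: [0.538, 0.461, -0.537, 0.458]
contact_force: [-0.7, -0.8, 0.5]
opening: 0.995
```

```bash
python3 - <<'E'
from h import *
rel([[.6003,.0077,.163]],-.159)
E
```

```text
t 21.05 tcp [0.5996 0.0085 0.1626] q [-1.560e-01  1.880e-01  1.825e+00  3.000e-03  1.131e+00 -1.000e-03] f [-0.7 -0.8  0.5] op 0.995
dr [ 0.002 -0.003  0.003]
[[-0.0, 0.001, 0.001]]
```

Request:
play_rows(claw=[40,80,110,125,135,145,155,165,175,190,210,255,255,255], travel=[[0,0.0008,0.0007],[0,0.0008,0.0007],[0,0.0008,0.0007],[0,0.0008,0.0007],[0,0.0008,0.0007],[0,0.0008,0.0007],[0,0.0008,0.0007],[0,0.0008,0.0007],[0,0.0008,0.0007],[0,0.0008,0.0007],[0,0.0008,0.0007],[0,0.0008,0.0007],[0,0.0008,0.0007],[0,0.0008,0.0007]], dr=[[0.002,-0.003,0.003],[0.002,-0.003,0.003],[0.002,-0.003,0.003],[0.002,-0.003,0.003],[0.002,-0.003,0.003],[0.002,-0.003,0.003],[0.002,-0.003,0.003],[0.002,-0.003,0.003],[0.002,-0.003,0.003],[0.002,-0.003,0.003],[0.002,-0.003,0.003],[0.002,-0.003,0.003],[0.002,-0.003,0.003],[0.002,-0.003,0.003]], force=20)

```text
time: 22.45
eef_pos: [0.6004, 0.0077, 0.1628]
tcp_rot: [0.538, 0.458, -0.538, 0.459]
contact_force: [-0.0, 0.1, 2.0]
opening: 0.385
```

```bash
python3 - <<'E'
from h import *
rel([[.6003,.0077,.163]],-.159); print(ctrl.get_state()['wrist_torque'].round(2))
E
```

```text
t 22.45 tcp [0.6004 0.0077 0.1628] q [-0.156  0.188  1.824  0.     1.128  0.003] f [-0.   0.1  2. ] op 0.385
dr [-0.    -0.    -0.001]
[[-0.0, -0.0, 0.0]]
[0.   0.08 0.01]
```

The grip is centred: the lateral force is about 0 and the opening about 33 mm. I'll draw up 15 mm first with a firmer grip, then check.

Request:
play_rows(claw=[255,255,255,255,255,255,255,255], travel=[[0,0,0],[0,0,0],[-0.002,0,0],[-0.005,0,0],[-0.009,0,0],[-0.013,0,0],[-0.015,0,0],[-0.015,0,0]], dr=[[0,0,0],[0,0,0],[0,0,0],[0,0,0],[0,0,0],[0,0,0],[0,0,0],[0,0,0]], force=35)

```text
time: 23.25
eef_pos: [0.6005, 0.0077, 0.1783]
tcp_rot: [0.538, 0.458, -0.538, 0.459]
contact_force: [-0.6, 0.5, -3.9]
opening: 0.383
```

```bash
python3 - <<'E'
from h import *
rel([[.6003,.0077,.214]],-.159); print(ctrl.get_state()['wrist_torque'].round(2))
E
```

```text
t 23.25 tcp [0.6005 0.0077 0.1783] q [-0.156  0.172  1.813  0.     1.155  0.003] f [-0.6  0.5 -3.9] op 0.383
dr [-0.    -0.    -0.001]
[[-0.036, -0.0, -0.0]]
[-0.02  0.01 -0.01]
```

The plunger's weight (about 4 N) is carried and there is no side force. I'll continue to about 51 mm in total.

Request:
play_rows(claw=[255,255,255,255,255,255,255,255,255,255,255,255], travel=[[-0.003,0,0],[-0.007,0,0],[-0.011,0,0],[-0.015,0,0],[-0.019,0,0],[-0.023,0,0],[-0.027,0,0],[-0.031,0,0],[-0.034,0,0],[-0.036,0,0],[-0.036,0,0],[-0.036,0,0]], dr=[[0,0,0],[0,0,0],[0,0,0],[0,0,0],[0,0,0],[0,0,0],[0,0,0],[0,0,0],[0,0,0],[0,0,0],[0,0,0],[0,0,0]])

```text
time: 24.45
eef_pos: [0.6003, 0.0077, 0.2141]
tcp_rot: [0.538, 0.458, -0.538, 0.459]
contact_force: [-0.0, 0.7, -4.2]
opening: 0.384
```

```bash
python3 - <<'E'
from beans import *
rel([[.6003,.0077,.214]],-.159); print(ctrl.get_state()['wrist_torque'].round(2))
A=[]
for n in('scene','side'):
    r=snap(n,n+'10'); P=cloud(r); c=r['img'].astype(int)
    m=(c[...,0]>100)&(c[...,1]<60)&(c[...,2]<70)&(P[...,2]>.13)&(np.hypot(P[...,0]-.6,P[...,1]-.008)<.03)
    q=P[m]; vu=np.argwhere(m); print(n,'red',len(q),np.percentile(q[:,2],[2,10,50,90,98]).round(4) if len(q) else '',q.mean(0).round(4) if len(q) else '')
    u,v=proj(r,[.6,.008,.15])[0].astype(int); A.append(cv2.resize(r['img'][v-40:v+40,u-40:u+40,::-1],(400,400),interpolation=cv2.INTER_NEAREST))
    if len(q):
        # rays: lowest and highest red pixel near the middle column, on the rod's front surface
        cam=np.linalg.inv(r['world_to_cam'])[:3,3]; d=cam[:2]-[.6003,.0077]; d/=np.linalg.norm(d); s=np.array([.6003,.0077])+.013*d
        col=int(np.median(vu[:,1])); rows=vu[vu[:,1]==col][:,0]
        for rr in(rows.min()-.5,rows.max()+.5):
            o,k=rays(r,[[col,rr]]); t=((s-o[:2])@d)/(k[0,:2]@d); print('  edge z',(o+k[0]*t).round(4))
cv2.imwrite('pics/ring.png',np.hstack(A))
beans('11')
E
```

```text
t 24.45 tcp [0.6003 0.0077 0.2141] q [-0.156  0.138  1.783  0.     1.22   0.003] f [-0.   0.7 -4.2] op 0.384
dr [-0.    -0.    -0.001]
[[0.0, -0.0, 0.0]]
[ 0.    0.   -0.03]
scene red 2 [0.1548 0.1551 0.1563 0.1575 0.1578] [ 0.6056 -0.0028  0.1563]Traceback (most recent call last):
  File "<stdin>", line 13, in <module>
    return umr_minimum(a, axis, None, out, keepdims, initial, where)
ValueError: zero-size array to reduction operation minimum which has no identity
```

View pics/scene10.png

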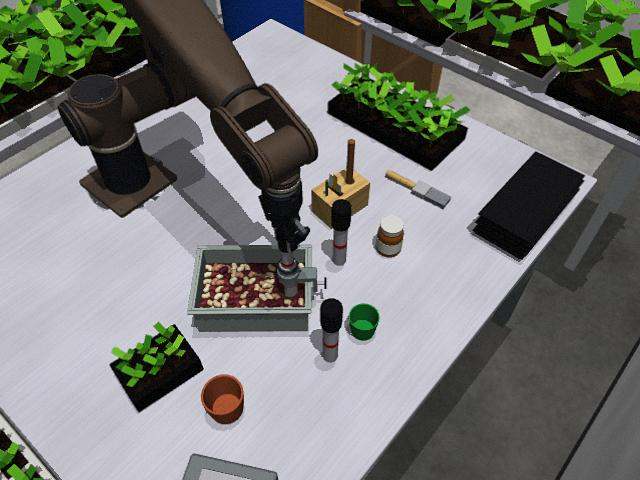

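```bash
python3 - <<'E'
from beans import *
A=[]
for n in('scene','side'):
    r=snap(n,n+'10'); P=cloud(r); c=r['img'].astype(int)
    m=(c[...,0]-np.maximum(c[...,1],c[...,2])>35)&(P[...,2]>.135)&(P[...,2]<.175)&(np.hypot(P[...,0]-.6,P[...,1]-.008)<.03)
    q=P[m]; vu=np.argwhere(m); print(n,'red',len(q))
    u,v=proj(r,[.6,.008,.15])[0].astype(int); A.append(cv2.resize(r['img'][v-40:v+40,u-40:u+40,::-1],(400,400),interpolation=cv2.INTER_NEAREST))
    if len(q):
        print(np.percentile(q[:,2],[2,50,98]).round(4))
        cam=np.linalg.inv(r['world_to_cam'])[:3,3]; d=cam[:2]-[.6003,.0077]; d/=np.linalg.norm(d); s=np.array([.6003,.0077])+.013*d
        for col in np.unique(vu[:,1]):
            rows=vu[vu[:,1]==col][:,0]
            e=[]
            for rr in(rows.min()-.5,rows.max()+.5):
                o,k=rays(r,[[col,rr]]); t=((s-o[:2])@d)/(k[0,:2]@d); e.append((o+k[0]*t)[2].round(4))
            print('  col',col,e)
    # handle tilt
    for z0 in(.2,.21,.22):
        pass
cv2.imwrite('pics/ring.png',np.hstack(A))
beans('11')
E
```

```text
scene red 30
[0.1498 0.1569 0.163 ]
  col 282 [np.float64(0.1691), np.float64(0.1619)]
  col 283 [np.float64(0.1688), np.float64(0.1581)]
  col 284 [np.float64(0.1649), np.float64(0.1542)]
  col 285 [np.float64(0.1647), np.float64(0.1539)]
  col 286 [np.float64(0.1644), np.float64(0.1536)]
  col 287 [np.float64(0.1605), np.float64(0.1533)]
  col 288 [np.float64(0.1602), np.float64(0.153)]
  col 289 [np.float64(0.1635), np.float64(0.1527)]
  col 290 [np.float64(0.1632), np.float64(0.1524)]
  col 291 [np.float64(0.1629), np.float64(0.1557)]
  col 292 [np.float64(0.1698), np.float64(0.159)]
  col 293 [np.float64(0.1695), np.float64(0.1659)]
side red 18
[0.153  0.1577 0.1627]
  col 331 [np.float64(0.1619), np.float64(0.1555)]
  col 332 [np.float64(0.1619), np.float64(0.1555)]
  col 333 [np.float64(0.1619), np.float64(0.1555)]
  col 334 [np.float64(0.1619), np.float64(0.1523)]
  col 335 [np.float64(0.162), np.float64(0.1523)]
  col 336 [np.float64(0.162), np.float64(0.1555)]
  col 337 [np.float64(0.162), np.float64(0.1555)]
  col 338 [np.float64(0.162), np.float64(0.1555)]
scene 386 [225.
[... 160 characters left out ...]
ene 51 [266. 285.] z 0.061 bed mm -1 64 r 64 ang 91
scene 49 [216. 303.] z 0.062 bed mm 47 -44 r 65 ang -43
scene 86 [257. 304.] z 0.062 bed mm 49 46 r 67 ang 43
side 29 [383. 224.] z 0.07 bed mm 60 -84 r 103 ang -54
side 24 [375. 224.] z 0.068 bed mm 76 -65 r 100 ang -40
side 16 [361. 228.] z 0.066 bed mm 76 -13 r 78 ang -9
side 62 [394. 234.] z 0.068 bed mm -2 -84 r 84 ang -91
side 11 [344. 231.] z 0.073 bed mm 76 46 r 89 ang 31
side 10 [350. 231.] z 0.064 bed mm 76 23 r 80 ang 17
side 24 [375. 232.] z 0.06 bed mm 42 -44 r 61 ang -46
side 22 [345. 239.] z 0.062 bed mm 47 56 r 73 ang 50
side 22 [351. 239.] z 0.061 bed mm 43 38 r 58 ang 42
side 26 [351. 249.] z 0.061 bed mm -7 66 r 66 ang 96
```

View pics/ring.png

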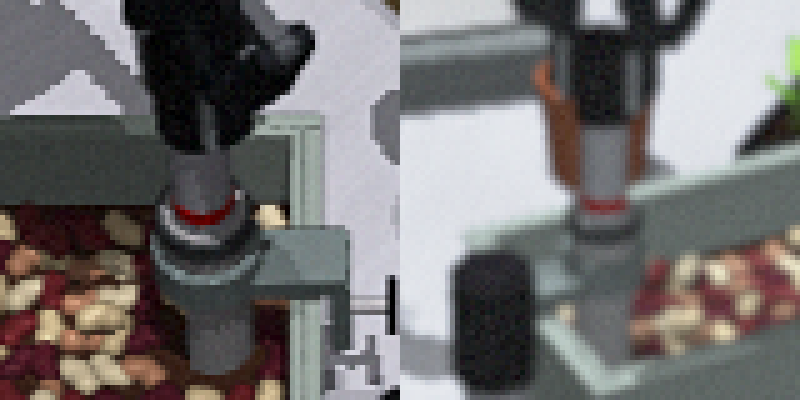

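View pics/bed11.png

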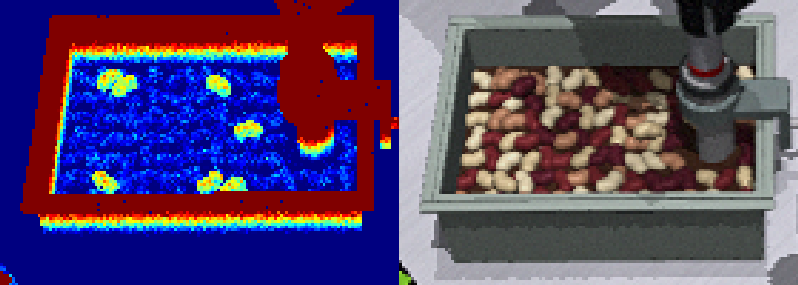

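The ring is fully out in both views: its lower edge is at about z 0.152–0.155, against the mouth at 0.145. I count 7 loose beans in the height map, so I'll look for the eighth in the overhead wrist view taken after the stirring.

```bash
python3 - <<'E'
from beans import *
r=load('wrist9'); P=cloud(r); q=P[...,:2]-bm; u=q@ex; v=q@ey
print('bed level',np.nanmedian(P[...,2][(abs(u)<.05)&(abs(v)<.05)]))
z=np.nan_to_num(P[...,2])
m=((z>.0545)&(z<.08)&(abs(u)<.076)&(v>-.081)&(v<.15)).astype(np.uint8)
k,l,st,c=cv2.connectedComponentsWithStats(m)
for i in range(1,k):
    if st[i,4]>15: print(st[i,4],c[i].round(),P[l==i].mean(0).round(4),'bed',(u[l==i].mean()*1e3).round(),(v[l==i].mean()*1e3).round())
A=cv2.applyColorMap((np.clip((z[40:350,120:430]-.045)/.03,0,1)*255).astype(np.uint8),cv2.COLORMAP_JET)
cv2.imwrite('pics/w9hm.png',cv2.resize(np.hstack([A,r['img'][40:350,120:430,::-1]]),(800,400),interpolation=cv2.INTER_NEAREST))
E
```

```text
bed level 0.37568081818288424
205 [245. 175.] [ 0.5116 -0.0067  0.061 ] bed -47.0 41.0
204 [288. 183.] [ 0.5595 -0.0229  0.061 ] bed -3.0 66.0
375 [325. 219.] [ 0.5944 -0.0724  0.061 ] bed 57.0 60.0
384 [202. 228.] [ 0.4465 -0.059   0.0608] bed -51.0 -43.0
185 [306. 226.] [ 0.5715 -0.0771  0.0609] bed 45.0 40.0
170 [265. 274.] [ 0.5097 -0.1299  0.0607] bed 44.0 -42.0
```

View pics/w9hm.png

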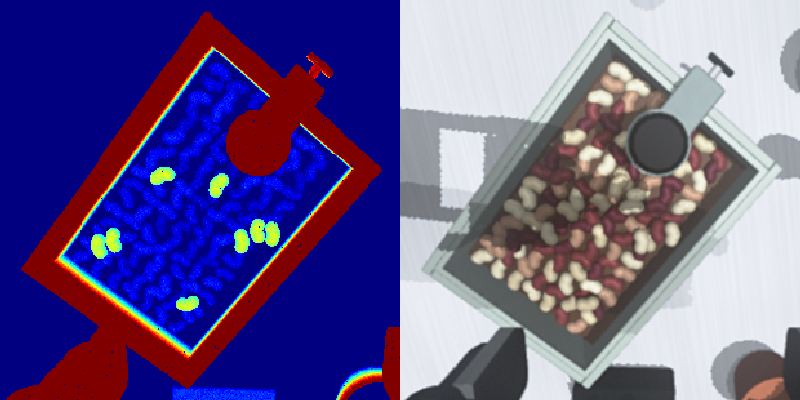

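The overhead view shows all eight beans in the tub: 2 at (105,243), 1 at (162,176), 1 at (218,185), 3 at (257,233) and 1 at (187,303) of the left panel. I'll hold for a moment and then hand in.

Request:
play_rows(claw=[255,255,255,255,255], travel=[[0,0,0],[0,0,0],[0,0,0],[0,0,0],[0,0,0]], dr=[[0,0,0],[0,0,0],[0,0,0],[0,0,0],[0,0,0]])

```text
time: 25.2
eef_pos: [0.6003, 0.0077, 0.2141]
tcp_rot: [0.538, 0.458, -0.538, 0.459]
contact_force: [0.0, -0.0, -4.1]
opening: 0.388
```

```bash
python3 - <<'E'
from h import *
rel([[.6003,.0077,.214]],-.159); print(ctrl.sign_off())
E
```

```text
t 25.2 tcp [0.6003 0.0077 0.2141] q [-0.156  0.138  1.783  0.     1.22   0.003] f [ 0.  -0.  -4.1] op 0.388
dr [-0.    -0.    -0.001]
[[0.0, -0.0, -0.0]]
the job is handed in; nothing more can be done
None
```

I stirred the beans about 1.3 turns with the stick, put the stick back in its caddy hole and released it. I then drew the plunger up 51 mm and handed in at 25.2 s, still holding it.

**Last checks:**
- **Stick:** it stands upright in its hole at (0.508, 0.334), with its top back at z = 0.220.
- **Beans:** all eight are in the tub. None was seen within 20 mm of at least one starting place in each quarter. Beans were not tracked one by one, so "shifted" is judged from where they all ended up.
- **Plunger:** the red ring is fully out in both views. Its lower edge is at about z = 0.151 by the travel and 0.152–0.155 by the cameras (scene 0.152–0.154, side 0.152–0.156), against the mouth at 0.145. The side force reads about 0 N and the weight carried about 4 N.
- **Bystanders:** they look unmoved in the pictures; I did not measure them again.

**Checks that disagreed:** the scene-camera height map showed only seven beans, because one was hidden by the tub wall. The overhead wrist picture taken after stirring showed all eight. My first red-ring mask was too strict and found only 2 pixels in the scene view and none in the side view; a looser one worked.

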